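# Change the batch in the strip-bonding press and draw its spring gauge

## Robot

A 6-joint arm with a two-finger parallel gripper is mounted at the origin on the work surface. World frame = base frame: x ahead of the robot, y to its left, z up, the work surface at z = 0. Lengths are in m, angles in degrees, forces in N, time in s.
With the tool pointing down it reaches from about 0.3 to 0.775 m from the base axis. Payload 14.6 kg.
Tool frame: the origin (TCP) lies midway between the tips of the shut fingers; the grasp point (between the pads) lies 19 mm behind it; z points along the fingers, y is the line along which they close (so a half turn about z gives the same grasp; the last joint's range is limited). The gripper opens to 94 mm and grips with 3 to 60 N. Pads are 16 mm wide; open, the fingers measure 119 mm over their backs; the gripper's body (75 mm by 177 mm) begins 78 mm behind the grasp point.
Start: joints at [-67.185, 17.183, 87.147, -0, 75.671, -3.816], TCP at [0.247, -0.492, 0.205] pointing down, gripper open.
Joint ranges: [-173.82, 173.82], [-45.26, 126.66], [13.44, 144.39], [-59.66, 239.66], [0, 175.72], [-146.38, 146.38]. Speed limits (degrees/s): [127.2, 127.2, 147.25, 180, 180, 180].

## Interface

Orientations are given as [roll, pitch, yaw] about the fixed x, y, z axes, in that order (R = Rz(yaw) Ry(pitch) Rx(roll)).
In Python, from cell import robot gives the robot as it stands.
- The arm moves only by the tool apply_moves, never from a script. Its argument "steps" is text: rows parted by semicolons, each of 7 numbers parted by spaces: the closure, from -1 (fully open) to 1 (shut), then the shift along the tool's x, y, z in units of 0.025 m (1.0 is 0.025 m), then the turn, a rotation vector about the tool's x, y, z in units of pi/4 rad (1.0 is pi/4 rad). In form: jaw x y z wx wy wz; .... A call has 1 to 5 rows; each row shifts and turns the commanded pose from where the row before left it, along the tool's axes as they then stand; what a row does not reach is not made up. A row lasts 1/8 s, in which the tool goes at most 62.5 mm and 10.7 degrees, less where a joint would pass 70% of its speed; a pose out of reach is approached as far as the arm can. A call with a number of a shift or a turn outside -1 to 1 is refused whole. A call with a gripper value outside its range is refused whole. The fingers move at their own pace and stop on an object; "force" is the grip in N (left out, the last holds). Time passes only in rows, so rows that do not move let the fingers close. It gives the time, the measured TCP pose, the force, the opening and the grip force at its end, in the units of the state.
- robot.read_state(): the state, without advancing time (a new reading comes with each control period).
- robot.capture(name): name is "side" or "top"; returns a dict with "pixels" (400x640x3 uint8, blue, green, red), "z_map" (400x640 float32, m along the optical axis (not along the pixel's ray), 0 where there is no reading), "vfov" (degrees; the focal length in pixels is half the picture's height over the tangent of half this angle, whatever the lens; pixels are square), "cx", "cy" (the principal point, pixels), "rvec" (rotation vector, rad) and "tvec" (3), from world to camera coordinates, as OpenCV has them. Camera axes: x right, y down, z forward; pixel columns grow to the right and rows downward; lengths in m; the calibration is good to about 2 mm. A picture is of the moment at which its call begins.
- robot.job_done(): hands the job in; it is judged then, once.
Trained networks look in a picture, given as the dict that the camera call returned (one of the last four; its "shot" number tells which), for a name from the list of things; names that differ only in an ending like _2 or _b are one class to them, and where a whole thing is asked for, a point or a joint stands for the part that bears it (a point fixed in the world has none). Each returns a list of dicts, best first, with "score" (0 to 1); they miss things now and then, are a little off and sometimes report something else, mostly with a low value. They report only what shows in the picture. A call takes as long as a camera call. They do not tell look-alikes from the thing itself.
- robot.recognise(label, picture): "centre" ([x, y, z] in m, in world coordinates, good to about 4 mm: the middle of the surface that is visible of it).
- robot.masks_of(label, picture): "pixels" (400x640 bool, what is visible of it).
- robot.landmark_of(label, picture): "centre" ([x, y, z] in m, in world coordinates, good to about 4 mm: a listed point, or the origin of a listed thing).
The state is a dict: "clock": time; "joint_positions": joint angles; "joint_velocities": joint speeds; "effort": joint torques, N m; "ee_pos": TCP position; "tool_rot": TCP orientation; "force": force on the tool from outside, world axes, zero at the start; "wrist_torque": the same for the moment, N m; "grip_width": opening from 0.0 (shut) to 1.0 (fully open); "grip_force": force on a finger pad.
Only numpy, scipy, OpenCV 4.12 (cv2) and the standard library are available. Lean on these libraries where they do the work, as an engineer would, in place of code of your own. Each camera call takes 0.05 s, during which the arm holds its last target. There are 200 camera calls.

## Task

Change over the bonding press: take the finished carriers out of its slots and lay them flat, fin up, in the blue tray, and slide every new carrier from the green mat nose first into a slot of its own, fully home. With the press so loaded, draw the spring gauge out by its black handle until its pointer stands at the steel marker clip, hold it there for three seconds and let it run back home; do this stroke twice. Leave the tape roll, the spray bottle and the phone alone.

Things in the scene. Friction and masses are not known exactly. Their poses are not given: they have to be found in the camera images.
- press: low press, fixed. Origin: centre of its underside; front (slot mouths) faces its -x. Three slots along x at y = -80, 0, +80 mm: mouth at x = -17 mm, back stop at x = +45. Bed 10 mm high reaches forward as an apron to x = -160 (y within 130). Head behind the stop 47 mm high, to x = +110. Gauge to the right at y = -175: spring housing 46 mm high, its front at x = -10
- slot0 (a point): slot at y = -80 mm of the press: where a carrier's origin lies when fully home, on the slot floor 10 mm above the table; axes as the press. Slot 67 mm wide, 8.5 high, 62 deep, clear cover on top; its side walls (13 mm) have pointed noses that reach 13.5 mm to -x of this point, the cover's turned-up lip 17 mm to -x, up to 30 mm above the table
- slot1 (a point): slot at y = 0 mm of the press: where a carrier's origin lies when fully home, on the slot floor 10 mm above the table; axes as the press. Slot 67 mm wide, 8.5 high, 62 deep, clear cover on top; its side walls (13 mm) have pointed noses that reach 13.5 mm to -x of this point, the cover's turned-up lip 17 mm to -x, up to 30 mm above the table
- slot2 (a point): slot at y = +80 mm of the press: where a carrier's origin lies when fully home, on the slot floor 10 mm above the table; axes as the press. Slot 67 mm wide, 8.5 high, 62 deep, clear cover on top; its side walls (13 mm) have pointed noses that reach 13.5 mm to -x of this point, the cover's turned-up lip 17 mm to -x, up to 30 mm above the table
- newA: new carrier, on the mat, bare clear blank on top; may be absent (2 or 3 are there): aluminium plate 110 x 64 x 6 mm (x, y, z), 0.12 kg, with an upright black grip fin near its tail: 30 mm long (x), 12 thick (y), centred at x = -38 mm, top 42 mm above the underside. Origin: centre of the underside; +x points to the nose (goes into the slot first), z up
- newB: new carrier, on the mat, bare clear blank on top; may be absent (2 or 3 are there): aluminium plate 110 x 64 x 6 mm (x, y, z), 0.12 kg, with an upright black grip fin near its tail: 30 mm long (x), 12 thick (y), centred at x = -38 mm, top 42 mm above the underside. Origin: centre of the underside; +x points to the nose (goes into the slot first), z up
- newC: new carrier, on the mat, bare clear blank on top; may be absent (2 or 3 are there): aluminium plate 110 x 64 x 6 mm (x, y, z), 0.12 kg, with an upright black grip fin near its tail: 30 mm long (x), 12 thick (y), centred at x = -38 mm, top 42 mm above the underside. Origin: centre of the underside; +x points to the nose (goes into the slot first), z up
- doneA: finished carrier, home in the slot at y = -80 mm at the start, two white strips across it; may be absent (2 are there): aluminium plate 110 x 64 x 6 mm (x, y, z), 0.12 kg, with an upright black grip fin near its tail: 30 mm long (x), 12 thick (y), centred at x = -38 mm, top 42 mm above the underside. Origin: centre of the underside; +x points to the nose (goes into the slot first), z up
- doneB: finished carrier, home in the slot at y = 0 mm at the start, two white strips across it; may be absent (2 are there): aluminium plate 110 x 64 x 6 mm (x, y, z), 0.12 kg, with an upright black grip fin near its tail: 30 mm long (x), 12 thick (y), centred at x = -38 mm, top 42 mm above the underside. Origin: centre of the underside; +x points to the nose (goes into the slot first), z up
- doneC: finished carrier, home in the slot at y = +80 mm at the start, two white strips across it; may be absent (2 are there): aluminium plate 110 x 64 x 6 mm (x, y, z), 0.12 kg, with an upright black grip fin near its tail: 30 mm long (x), 12 thick (y), centred at x = -38 mm, top 42 mm above the underside. Origin: centre of the underside; +x points to the nose (goes into the slot first), z up
- mat: green mat 290 x 310 x 2 mm, fixed; origin: centre of its underside
- tray: open blue outfeed tray, fixed, outer 160 x 190 x 26 mm (x, y, z), walls and floor 5 mm; origin: centre of its underside. Two carriers fit side by side along its y with their x along the tray's x
- gauge (a joint): draw of the spring gauge in m: 0 = home, grows as the handle is pulled out along the press's -x, stop at 0.075. The spring always pulls it home: 3.3 N at home plus 130 N per m of draw; it is pulled back when let go
- handle (a point): grip point of the gauge's black handle, 45 mm above the table; the handle is an upright plate 14 mm thick along the press's x, 40 mm wide along its y, from 12 to 68 mm height. It stands 65 mm in front of the spring housing at home and moves with the gauge. Axes as the press
- pointer (a point): tip of the gauge's black pointer, over the white scale strip on the right side (-y) of the handle; it has the handle's x and moves with it
- mark: dark steel marker clip set on the white scale strip, 35 to 58 mm of draw away from the pointer at home, fixed during a run; origin: centre of its underside; axes as the press. The pointer is at the mark when both have the same x in the press's frame
- tape_roll: white tape roll, 90 mm across, 25 mm high, bystander; origin: centre of its underside
- spray: clear bottle, 56 mm across, 150 mm high, bystander; origin: centre of its underside
- phone: black phone lying flat, 72 x 148 x 9 mm, bystander; origin: centre of its underside
Not all that is in view belongs to the job. What is shaped like the doneA but purple is not meant.

How it is judged:
By the outcome, as a careful person would: the job done as asked, in the order asked, and still so for the second after the job is handed in, with the robot touching nothing.
Of newA, newB, newC only 2 to 3 are there at a start; the rules pass over those that are not, and their reading is None.
Of doneA, doneB, doneC only 2 to 2 are there at a start; the rules pass over those that are not, and their reading is None.
At some moment in a run one of newA, newB, newC may be knocked a few centimetres aside while the robot is not near it.
Once in a run the grip may slacken for a moment while it holds something.
It also fails if it takes over 210 s, if anything falls off the work surface, if the arm or the gripper's body presses on something with over 40 N, if the wrist force passes 120 N, or if a joint passes its speed limit or range.

## Working session

There is one attempt and no reset: what is moved stays moved. The work goes in short steps, Python scripts to look and compute and a tool call to move; the robot and the scene stay as the last step left them, time stands still between calls to the robot, and variables do not carry over. Pictures are saved under pics/ and viewed, at most 14 in all, crops included, and the job is handed in when it is done.

Besides the shell and the picture viewer there is one more tool, called after "Emit:" in YAML: its name, and indented under it one key for each argument. apply_moves: Moves the arm, as the interface text tells. Its arguments: {"type":"object","properties":{"steps":{"type":"string"},"force":{"type":"number"}},"required":["steps"]}

```bash
ls; mkdir -p pics; cat > h.py <<'E'
import numpy as np, cv2
from cell import robot
def K(p):
    f=p['pixels'].shape[0]/2/np.tan(np.radians(p['vfov']/2)); return f,p['cx'],p['cy']
def w2p(p,X):
    R=cv2.Rodrigues(np.array(p['rvec'],float))[0]; f,cx,cy=K(p)
    c=R@np.array(X,float)+np.array(p['tvec']).ravel(); return np.array([f*c[0]/c[2]+cx,f*c[1]/c[2]+cy])
def cloud(p):
    R=cv2.Rodrigues(np.array(p['rvec'],float))[0]; f,cx,cy=K(p); z=p['z_map']
    v,u=np.mgrid[:z.shape[0],:z.shape[1]]
    c=np.stack([(u-cx)/f*z,(v-cy)/f*z,z],-1)-np.array(p['tvec']).ravel()
    w=c@R; w[z==0]=np.nan; return w
E
python3 - <<'E'
from h import *
a=robot.capture('top');b=robot.capture('side')
for n,p in(('top',a),('side',b)):
    cv2.imwrite(f'pics/{n}0.png',p['pixels']); print(n,p['vfov'],p['cx'],p['cy'],p['rvec'],p['tvec'],p['shot'])
    for l in 'press slot0 slot1 slot2 newA doneA mat tray handle pointer mark tape_roll spray phone'.split():
        for k,r in enumerate(robot.landmark_of(l,p)):
            print(l,np.round(r['centre'],3),round(r['score'],2),w2p(p,r['centre']).round())
print(robot.read_state())
E
```

```text
pics
top 42.19143811275713 324.153019597949 208.87921998271923 [ 2.1236009  -2.15116936  0.13568287] [-0.0111015   0.57550066  1.51476167] 1
press [ 0.629 -0.017 -0.002] 0.95 [324. 194.]
slot0 [0.633 0.063 0.008] 0.92 [298. 192.]
slot0 [ 0.619 -0.021  0.012] 0.88 [325. 196.]
slot1 [0.633 0.063 0.008] 0.92 [298. 192.]
slot1 [ 0.619 -0.021  0.012] 0.88 [325. 196.]
slot2 [0.633 0.063 0.008] 0.92 [298. 192.]
slot2 [ 0.619 -0.021  0.012] 0.88 [325. 196.]
newA [0.497 0.367 0.006] 0.7 [199. 238.]
doneA [ 0.845 -0.097  0.003] 0.73 [348. 126.]
doneA [ 0.612 -0.094  0.012] 0.61 [349. 198.]
doneA [ 0.63  -0.021  0.   ] 0.45 [325. 193.]
mat [ 0.558  0.306 -0.005] 0.86 [220. 218.]
tray [ 0.587 -0.384 -0.001] 0.59 [443. 206.]
handle [ 0.534 -0.184  0.047] 0.74 [380. 222.]
pointer [ 0.53  -0.221  0.014] 0.7 [391. 224.]
mark [ 0.368 -0.197  0.002] 0.7 [385. 278.]
mark [ 0.538 -0.186  0.049] 0.68 [380. 220.]
tape_roll [ 0.368 -0.196  0.004] 0.98 [384. 278.]
tape_roll [0.639 0.32  0.004] 0.41 [215. 192.]
tape_roll [0.498 0.366 0.003] 0.28 [199. 237.]
spray [0.744 0.194 0.001] 0.77 [256. 158.]
phone [ 
[... 1389 characters left out ...]
176.]
{'clock': 1.5, 'joint_positions': array([-6.71859648e+01,  1.71840625e+01,  8.71458676e+01, -8.80392674e-05,
        7.56694001e+01, -3.81658924e+00]), 'joint_velocities': array([ 0.15449043, -0.0680954 ,  0.02495795,  0.04034478,  0.02436261,
        0.09281735]), 'effort': array([ 4.25379621e-04, -5.31658566e+01, -3.52915084e+01,  7.08704023e-02,
        2.13006267e-02, -1.14685852e-05]), 'ee_pos': array([ 0.24652245, -0.49166007,  0.20544293]), 'tool_rot': array([1.79999337e+02, 1.29702500e-04, 2.66306462e+01]), 'force': array([-0.78688292,  0.17557859, -0.41711197]), 'wrist_torque': array([-0.00568565,  0.01198264,  0.04528058]), 'grip_force': 0.0, 'grip_width': 0.9992077781414065}
```

```bash
python3 - <<'E'
from h import *
for n,(u0,u1,v0,v1) in(('top',(160,480,90,310)),('side',(200,460,130,370))):
    i=cv2.imread(f'pics/{n}0.png')[v0:v1,u0:u1]; cv2.imwrite(f'pics/{n}0c.png',cv2.resize(i,None,fx=2.5,fy=2.5,interpolation=cv2.INTER_CUBIC))
E
```

```text
(no output)
```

View pics/top0c.png

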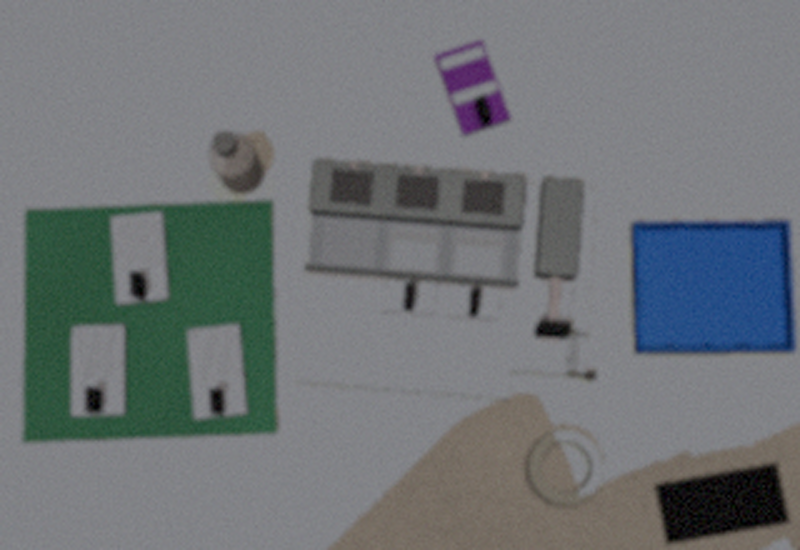

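View pics/side0c.png

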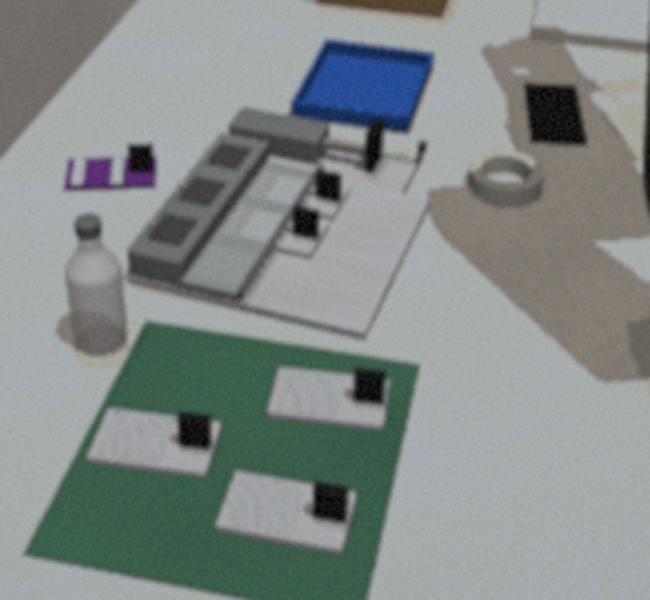

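The top crop shows two finished carriers with their fins at (410,295) and (475,300), in slots y=0 and y=-80. The left slot is empty. Three new carriers lie on the green mat with fins at (138,285), (94,400) and (217,400). The purple look-alike at (475,90) is not one of the finished carriers. The gauge handle is at (555,328), and a dark clip is near (585,375). Next I'll take metric measurements from the depth maps.

```bash
cat >> h.py <<'E'
def comps(m,minn=8):
    n,l,s,c=cv2.connectedComponentsWithStats(m.astype(np.uint8),connectivity=8)
    return [l==i for i in range(1,n) if s[i,4]>=minn]
def fins(p,W=None):
    "black blobs higher than 20 mm: list of (n, centre xyz of top part, long-axis yaw)"
    W=cloud(p) if W is None else W
    dark=p['pixels'].max(2)<70
    m=dark&(W[...,2]>0.025)&(W[...,2]<0.09)
    out=[]
    for c in comps(m):
        P=W[c]; zt=np.percentile(P[:,2],90); T=P[P[:,2]>zt-0.012]
        xy=T[:,:2].astype(np.float32); r=cv2.minAreaRect((xy*1000))
        out.append((len(P),T.mean(0).round(4),round(float(zt),4),np.round(r[0],1),np.round(r[1],1),round(r[2],1)))
    return out
def rect(P): 
    r=cv2.minAreaRect((P[:,:2]*1000).astype(np.float32)); return [np.round(q,1) for q in r]
E
python3 - <<'E'
from h import *
a=robot.capture('top');b=robot.capture('side')
for n,p in(('top',a),('side',b)):
    W=cloud(p); print(n,'table z',np.nanmedian(W[...,2]))
    for f in fins(p,W): print(' fin',*f)
    # head / housing surfaces
    m=(W[...,2]>.04)&(W[...,2]<.055)&(p['pixels'].max(2)>60)
    for c in comps(cv2.erode(m.astype(np.uint8),np.ones((2,2))),60): print(' z~47',c.sum(),W[c].mean(0).round(4),rect(W[c]))
    # white plates on the mat
    hsv=cv2.cvtColor(p['pixels'],cv2.COLOR_BGR2HSV)
    g=(hsv[...,0]>40)&(hsv[...,0]<85)&(hsv[...,1]>80)
    print(' mat',rect(W[g&(W[...,2]<.02)]))
    bl=(hsv[...,0]>100)&(hsv[...,0]<125)&(hsv[...,1]>130)
    c=max(comps(bl,100),key=lambda c:c.sum()); print(' tray',rect(W[c]),np.nanpercentile(W[c][:,2],[5,50,95]))
    for l in('newA','doneA'):
        for r in robot.masks_of(l,p):
            P=W[r['pixels']]; P=P[np.isfinite(P[:,2])]; P=P[P[:,2]<.02]
            if len(P)>20: print(' ',l,round(r['score'],2),len(P),np.median(P,0).round(4),rect(P))
    for l in('mark','pointer','handle'):
        for r in robot.masks_of(l,p):
            P=W[r['pixels']]; P=P[np.isfinite(P[:,2])]; print(' ',l,round(r['score'],2),len(P),np.median(P,0).round(4) if len(P) else '', np.argwhere(r['pixels']).mean(0))
E
```

```text
top table z 0.001505099471038666
 fin 38 [ 0.8087 -0.1105  0.0438] 0.0483 [ 809.4 -110.8] [25.9 10.5] 16.3
 fin 40 [0.7278 0.1691 0.0777] 0.0789 [724.2 171.6] [ 5.4 28.3] 45.9
 fin 694 [ 0.6025 -0.6557  0.0812] 0.0837 [ 586.6 -664.9] [241.5 116.1] 34.8
 fin 183 [0.7113 0.0524 0.0502] 0.0545 [711.8  52.4] [47.1 39.1] 81.8
 fin 185 [ 0.7034 -0.0275  0.0502] 0.0546 [704.4 -27.4] [47.7 38.5] 83.6
 fin 180 [ 0.6958 -0.1068  0.0509] 0.0554 [ 695.7 -107. ] [47.6 36.8] 87.1
 fin 11 [0.682  0.0834 0.0415] 0.0476 [681.9  82.4] [14.4  0.7] 86.1
 fin 9 [ 0.6707 -0.0393  0.0383] 0.0427 [670.8 -38.9] [21.3  1.5] 85.2
 fin 45 [0.5963 0.3123 0.0458] 0.0497 [596.8 312.8] [26.6 10.5] 7.1
 fin 32 [ 0.577  -0.0174  0.0547] 0.0585 [577.9 -16.8] [ 9.  28.1] 89.0
 fin 32 [ 0.5708 -0.0946  0.0539] 0.0576 [570.8 -94.2] [ 8.9 27.3] 87.6
 fin 71 [ 0.5344 -0.1857  0.07  ] 0.073 [ 534.9 -185.9] [35.8 12.5] 84.2
 fin 48 [0.4577 0.3625 0.0454] 0.0503 [458.3 362.7] [27. 11.] 5.4
 fin 38 [0.4547 0.214  0.0455] 0.05 [454.8 214.6] [24.3 10.6] 4.9
 fin 436 [0.2452 0.6776 0.0721] 0.0752 [248.7 677.5] [136.8   7.7] 0.8
 
[... 2925 characters left out ...]
ray([nan, nan]), array([nan,  0.]), np.float64(nan)] [-0.2654387  -0.00790544  0.30007588]
  newA 0.61 1102 [0.5026 0.3756 0.0067] [array([497.6, 365.1]), array([109.8,  74.5]), np.float64(1.2)]
  doneA 0.78 444 [ 0.8478 -0.0894  0.0038] [array([ 848.1, -103.9]), array([111.5,  90.3]), np.float64(17.4)]
  doneA 0.65 128 [ 0.5699 -0.0832  0.0134] [array([ 574.7, -110.1]), array([101.2,  45.7]), np.float64(86.2)]
  mark 0.72 1655 [ 0.5904 -0.3866  0.0036] [164.28993369 345.09885473]
  mark 0.28 196 [ 0.5705 -0.0863  0.0219] [207.1928934  330.12182741]
  pointer 0.54 224 [ 0.5392 -0.182   0.0326] [188.23111111 344.60888889]
  handle 0.66 228 [ 0.5392 -0.1823  0.0325] [188.23144105 344.91266376]
```

```bash
python3 - <<'E'
from h import *
a=robot.capture('top');b=robot.capture('side')
for n,p in(('top',a),('side',b)):
    W=cloud(p); hsv=cv2.cvtColor(p['pixels'],cv2.COLOR_BGR2HSV); X,Y,Z=W[...,0],W[...,1],W[...,2]
    inm=(X>.38)&(X<.72)&(Y>.12)&(Y<.49)
    g=inm&(hsv[...,0]>40)&(hsv[...,0]<90)&(hsv[...,1]>70)
    print(n,'mat',rect(W[g]))
    hull=cv2.fillPoly(np.zeros(g.shape,np.uint8),[cv2.convexHull(np.argwhere(g)[:,::-1].astype(np.int32))],1)>0
    pl=hull&~g&(hsv[...,1]<70)&(p['pixels'].max(2)>90)
    for c in comps(pl,150):
        c=cv2.morphologyEx(c.astype(np.uint8),cv2.MORPH_OPEN,np.ones((3,3)))>0
        P=W[c]; P=P[abs(P[:,2]-np.median(P[:,2]))<.008]
        print('  plate',len(P),np.median(P[:,2]).round(4),rect(P))
    bl=(hsv[...,0]>95)&(hsv[...,0]<130)&(hsv[...,1]>110)&(X>.45)&(X<.72)&(Y<-.25)&(Y>-.52)
    P=W[bl]; print('  tray',len(P),rect(P),'rim',rect(P[P[:,2]>.018]))
    # dark small things near the scale
    d=(p['pixels'].max(2)<80)&(X>.43)&(X<.56)&(Y<-.15)&(Y>-.26)
    for c in comps(d,3): print('  dark',c.sum(),np.argwhere(c).mean(0).round(1),W[c].mean(0).round(4),W[c].min(0).round(3),W[c].max(0).round(3))
A=a['pixels'][205:255,365:415]; B=b['pixels'][170:215,335:385]
sc=8
im=np.zeros((400,810,3),np.uint8); im[:400,:400]=cv2.resize(A,(400,400),interpolation=cv2.INTER_CUBIC); im[:360,410:810]=cv2.resize(B,(400,360),interpolation=cv2.INTER_CUBIC)
im=cv2.resize(im,(800,395)); cv2.imwrite('pics/g.png',cv2.convertScaleAbs(im,alpha=1.5))
E
```

```text
top mat [array([559.2, 305.7]), array([285.4, 305.8]), np.float64(1.2)]
  plate 0 nan [array([0., 0.]), array([0., 0.]), np.float64(0.0)]
  plate 0 nan [array([0., 0.]), array([0., 0.]), np.float64(0.0)]
  plate 0 nan [array([0., 0.]), array([0., 0.]), np.float64(0.0)]
  tray 3224 [array([ 587.3, -384. ]), array([189.5, 158.4]), np.float64(89.5)] rim [array([ 586.8, -383.5]), array([188.6, 157.6]), np.float64(89.5)]
  dark 89 [221.2 380.7] [ 0.5335 -0.1851  0.06  ] [ 0.527 -0.206  0.007] [ 0.542 -0.168  0.078]
  dark 7 [239.9 395.4] [ 0.481  -0.2313  0.0226] [ 0.478 -0.236  0.014] [ 0.483 -0.228  0.03 ]
side mat [array([560.6, 307. ]), array([286.7, 308.6]), np.float64(1.3)]
  plate 0 nan [array([0., 0.]), array([0., 0.]), np.float64(0.0)]
  plate 0 nan [array([0., 0.]), array([0., 0.]), np.float64(0.0)]
  plate 0 nan [array([0., 0.]), array([0., 0.]), np.float64(0.0)]
  tray 1396 [array([ 586.8, -379.9]), array([203.3, 159.2]), np.float64(89.4)] rim [array([ 586.9, -377.9]), array([199.8, 159.1]), np.float64(89.6)]
  dark 123 [188.  348.9] [ 0.5348 -0.1748  0.0446] [ 0.527 -0.205  0.006] [ 0.551 -0.158  0.07 ]
  dark 5 [188.8 368.4] [ 0.4818 -0.2258  0.0194] [ 0.48  -0.231  0.015] [ 0.484 -0.222  0.022]
  return _methods._mean(a, axis=axis, dtype=dtype,
  ret = ret.dtype.type(ret / rcount)
```

View pics/g.png

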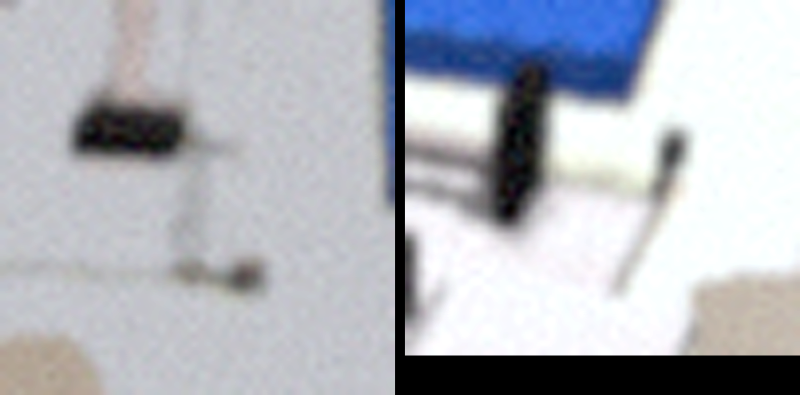

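The left crop shows the handle at (130,130) with its pointer line reaching (235,148), and the dark clip at (245,272). By depth the clip is about 49 mm of draw away, inside the stated 35–58 mm. Next I'll measure the new plates' yaws.

```bash
cat >> h.py <<'E'
def plates(p):
    W=cloud(p); hsv=cv2.cvtColor(p['pixels'],cv2.COLOR_BGR2HSV); X,Y,Z=W[...,0],W[...,1],W[...,2]
    g=(X>.38)&(X<.72)&(Y>.12)&(Y<.49)&(hsv[...,0]>40)&(hsv[...,0]<90)&(hsv[...,1]>70)
    hull=cv2.fillPoly(np.zeros(g.shape,np.uint8),[cv2.convexHull(np.argwhere(g)[:,::-1].astype(np.int32))],1)>0
    pl=hull&~g&(hsv[...,1]<70)&(p['pixels'].max(2)>90)
    out=[]
    for c in comps(pl,150):
        P=W[c]; P=P[np.isfinite(P[:,2])]; P=P[abs(P[:,2]-np.median(P[:,2]))<.01]
        P=P[:,:2]*1000; h=cv2.minAreaRect(P.astype(np.float32))
        ang=h[2] if h[1][0]>h[1][1] else h[2]-90
        ang=(ang+90)%180-90
        out.append((len(P),np.round(h[0],1),np.round(h[1],1),round(ang,1)))
    return out
E
python3 - <<'E'
from h import *
for n in('top','side','top'):
    p=robot.capture(n)
    print(n,*plates(p),sep='\n ')
s=robot.read_state();print(s['clock'])
E
```

```text
top
 (716, array([637.3, 319.2]), array([115.9,  71.5]), 4.6)
 (729, array([497.3, 367.4]), array([117.3,  68.8]), 1.5)
 (758, array([494.1, 221.9]), array([115.5,  70. ]), 4.9)
side
 (917, array([496.3, 216.7]), array([117. ,  84.2]), 5.9)
 (1023, array([640.8, 314.6]), array([119.9,  81. ]), 5.4)
 (1215, array([499.9, 363. ]), array([117.5,  80.2]), 1.2)
top
 (719, array([637.4, 319.3]), array([115.9,  71.3]), 4.4)
 (733, array([497.8, 368.2]), array([ 72. , 114.4]), -0.3)
 (774, array([494.1, 222. ]), array([116.5,  71.9]), 4.1)
2.35
```

Emit:
apply_moves:
  steps: "0.1 0 0 0 0 0 0.236; 0.1 0 0 0 0 0 0.236; 0.1 0 0 0 0 0 0.236; 0.1 0 0 0 0 0 0"
  force: 40

```text
clock: 2.85
ee_pos: [0.2465, -0.4916, 0.2054]
tool_rot: [-180.0, 0.0, -5.2]
force: [-0.2, -0.8, -0.4]
grip_width: 0.612
grip_force: 0.0
```

```bash
cat >> h.py <<'E'
from scipy.spatial.transform import Rotation as Ro
def st():
    s=robot.read_state(); return s
def go(x,y,z,yaw):
    "turn (units about tool z) from the present pose to yaw, then shift in tool units at that yaw"
    s=st(); t=np.array(s['tool_rot']); R=Ro.from_euler('ZYX',[yaw,0,180],degrees=True)
    d=R.inv().apply(np.array([x,y,z])-s['ee_pos'])/.025
    R0=Ro.from_euler('xyz',t,degrees=True); w=(R0.inv()*R).as_rotvec()/(np.pi/4)
    print('t',round(s['clock'],2),'pose',s['ee_pos'].round(4),t.round(2),'F',s['force'].round(1),'w',round(s['grip_width']*94,1),'gf',round(s['grip_force'],1),'j6',s['joint_positions'][5].round())
    print('  -> turn',w.round(3),'shift',d.round(2))
E
python3 -c "
from h import *
go(.571,-.094,.1,-5.3)"
```

```text
t 2.85 pose [ 0.2465 -0.4916  0.2054] [-180.      0.     -5.16] F [-0.2 -0.8 -0.4] w 57.5 gf 0.0 j6 28.0
  -> turn [-0.     0.     0.003] shift [ 11.45 -17.04   4.22]
```

Emit:
apply_moves:
  steps: "0.1 0.67 -1 0 0 0 0.003; 0.1 0.67 -1 0 0 0 0; 0.1 0.67 -1 0 0 0 0; 0.1 0.67 -1 0 0 0 0; 0.1 0.67 -1 0 0 0 0"

```text
clock: 3.48
ee_pos: [0.3421, -0.3742, 0.2055]
tool_rot: [180.0, -0.0, -5.1]
force: [0.6, 0.5, 1.1]
grip_width: 0.45
grip_force: 0.0
```

Emit:
apply_moves:
  steps: "0.1 0.67 -1 0 0 0 0; 0.1 0.67 -1 0 0 0 0; 0.1 0.67 -1 0 0 0 0; 0.1 0.67 -1 0 0 0 0; 0.1 0.67 -1 0 0 0 0"

```text
clock: 4.1
ee_pos: [0.4372, -0.2576, 0.2055]
tool_rot: [180.0, -0.0, -5.1]
force: [0.1, 0.2, -0.5]
grip_width: 0.45
grip_force: 0.0
```

Emit:
apply_moves:
  steps: "0.1 0.67 -1 0.5 0 0 0; 0.1 0.67 -1 0.7 0 0 0; 0.1 0.67 -1 0.7 0 0 0; 0.1 0.67 -1 0.7 0 0 0; 0.1 0.67 -1 0.7 0 0 0"

```text
clock: 4.72
ee_pos: [0.5323, -0.1409, 0.1225]
tool_rot: [180.0, -0.0, -5.1]
force: [-0.4, -0.6, -0.1]
grip_width: 0.448
grip_force: 0.0
```

Emit:
apply_moves:
  steps: "0.1 0.67 -1 0.5 0 0 0; 0.1 0.67 -1 0.4 0 0 0; 0.1 0 0 0 0 0 0"

```text
clock: 5.1
ee_pos: [0.57, -0.0938, 0.0996]
tool_rot: [-180.0, 0.1, -5.0]
force: [0.4, -0.5, -0.2]
grip_width: 0.448
grip_force: 0.0
```

```bash
python3 -c "
from h import *
go(.571,-.094,.022,-5.3)
p=robot.capture('top');print([f[1:4] for f in fins(p)  if .55<f[1][0]<.6]); print(plates(p))"
```

```text
t 5.1 pose [ 0.57   -0.0938  0.0996] [-1.7999e+02  8.0000e-02 -5.0000e+00] F [ 0.4 -0.5 -0.2] w 42.1 gf 0.0 j6 82.0
  -> turn [-0.     0.002  0.007] shift [0.04 0.   3.1 ]
[(array([0.597 , 0.3116, 0.0458]), 0.0492, array([596.9, 311.6]))]
[(738, array([636.2, 319.2]), array([116.7,  72.2]), 5.0), (757, array([497.2, 367.7]), array([117.6,  72.2]), 1.0), (788, array([493.7, 221.5]), array([117.5,  71. ]), 6.0)]
```

Emit:
apply_moves:
  steps: "0.1 0 0 0.8 0 0 0.005; 0.1 0 0 0.8 0 0 0; 0.1 0 0 0.8 0 0 0; 0.1 0 0 0.65 0 0 0; 0.1 0 0 0.05 0 0 0"

```text
clock: 5.78
ee_pos: [0.5691, -0.0955, 0.0223]
tool_rot: [-180.0, 0.1, -5.6]
force: [0.2, 0.4, 0.3]
grip_width: 0.452
grip_force: 0.0
```

Emit:
apply_moves:
  steps: "1 0 0 0 0 0 0; 1 0 0 0 0 0 0; 1 0 0 0 0 0 0; 1 0 0 0 0 0 0; 1 0 0 0 0 0 0"

```text
clock: 6.4
ee_pos: [0.5699, -0.0951, 0.0234]
tool_rot: [-180.0, -0.0, -5.6]
force: [-1.0, 1.1, 4.9]
grip_width: 0.126
grip_force: 40.0
```

```bash
python3 -c "
from h import *
go(.571,-.094,.022,-5.3); print(st()['wrist_torque'])"
```

```text
t 6.4 pose [ 0.5699 -0.0951  0.0234] [-1.80e+02 -3.00e-02 -5.58e+00] F [-1.   1.1  4.9] w 11.8 gf 40.0 j6 82.0
  -> turn [-0.    -0.001 -0.006] shift [ 0.04 -0.05  0.05]
[ 0.18747677  0.19626339 -0.02461805]
```

Emit:
apply_moves:
  steps: "1 -0.4 0 0 0 0 0; 1 -0.7 0 0 0 0 0; 1 -0.7 0 0 0 0 0; 1 -0.7 0 0 0 0 0; 1 -0.7 0 0 0 0 0"

```text
clock: 7.02
ee_pos: [0.4896, -0.0873, 0.0234]
tool_rot: [180.0, -0.1, -5.6]
force: [3.8, -0.2, 5.2]
grip_width: 0.126
grip_force: 40.0
```

Emit:
apply_moves:
  steps: "1 -0.2 0 -0.2 0 0 0; 1 0 0 -0.7 0 0 0; 1 0 0 -1 0 0 0; 1 0 0 -1 0 0 0; 1 0 0 -1 0 0 0"

```text
clock: 7.65
ee_pos: [0.4848, -0.0867, 0.1212]
tool_rot: [-180.0, 0.0, -5.6]
force: [-0.9, 0.3, -1.6]
grip_width: 0.131
grip_force: 40.0
```

```bash
python3 -c "
from h import *
go(.549,-.427,.12,-0.5)
p=robot.capture('top');cv2.imwrite('pics/c1.png',cv2.resize(p['pixels'][140:300,180:480],None,fx=2.6,fy=2.6))"
```

```text
t 7.65 pose [ 0.4848 -0.0867  0.1212] [-1.7999e+02  4.0000e-02 -5.5800e+00] F [-0.9  0.3 -1.6] w 12.3 gf 40.0 j6 81.0
  -> turn [-0.     0.001 -0.113] shift [ 2.69 13.59  0.05]
```

View pics/c1.png

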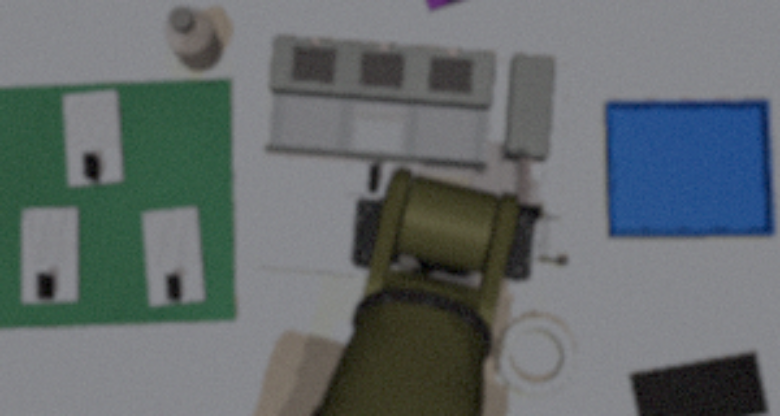

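The right slot, at (450,130), is now empty, and the carrier is held under the gripper (weight about 1.6 N). I'll take it to the tray.

Emit:
apply_moves:
  steps: "1 0 0 0 0 0 -0.113; 1 0.19 0.97 0 0 0 0; 1 0.19 0.97 0 0 0 0; 1 0.19 0.97 0 0 0 0; 1 0.19 0.97 0 0 0 0"

```text
clock: 8.32
ee_pos: [0.5031, -0.1847, 0.1197]
tool_rot: [-180.0, 0.1, -0.5]
force: [0.1, 0.2, -0.8]
grip_width: 0.128
grip_force: 40.0
```

Emit:
apply_moves:
  steps: "1 0.19 0.97 0 0 0 0; 1 0.19 0.97 0 0 0 0; 1 0.19 0.97 0 0 0 0; 1 0.19 0.97 0 0 0 0; 1 0.19 0.97 0 0 0 0"

```text
clock: 8.95
ee_pos: [0.5259, -0.3065, 0.1199]
tool_rot: [-180.0, 0.0, -0.5]
force: [0.5, 0.9, -1.4]
grip_width: 0.125
grip_force: 40.0
```

Emit:
apply_moves:
  steps: "1 0.19 0.97 0 0 0 0; 1 0.19 0.97 0 0 0 0; 1 0.19 0.97 0.3 0 0 0; 1 0.19 0.97 0.5 0 0 0; 1 0.19 0.97 0.6 0 0 0"

```text
clock: 9.57
ee_pos: [0.5486, -0.428, 0.0845]
tool_rot: [-180.0, 0.0, -0.5]
force: [0.0, -1.0, -0.7]
grip_width: 0.126
grip_force: 40.0
```

```bash
python3 -c "
from h import *
go(.549,-.427,.018,-0.5)"
```

```text
t 9.57 pose [ 0.5486 -0.428   0.0845] [-1.7999e+02  2.0000e-02 -5.0000e-01] F [ 0.  -1.  -0.7] w 11.9 gf 40.0 j6 50.0
  -> turn [-0.  0. -0.] shift [ 0.02 -0.04  2.66]
```

Emit:
apply_moves:
  steps: "1 0 0 1 0 0 0; 1 0 0 0.9 0 0 0; 1 0 0 0.4 0 0 0; 1 0 0 0.3 0 0 0; 1 0 0 0 0 0 0"

```text
clock: 10.2
ee_pos: [0.5486, -0.4269, 0.0205]
tool_rot: [180.0, 0.0, -0.5]
force: [-0.5, 0.9, -0.5]
grip_width: 0.119
grip_force: 40.0
```

Emit:
apply_moves:
  steps: "0.3 0 0 0 0 0 0; 0.3 0 0 0 0 0 0; 0.3 0 0 0 0 0 0; 0.3 0 0 -0.6 0 0 0; 0.1 0 0 -1 0 0 0"

```text
clock: 10.82
ee_pos: [0.5485, -0.4267, 0.0612]
tool_rot: [-180.0, 0.0, -0.5]
force: [-0.1, -0.8, 1.5]
grip_width: 0.422
grip_force: 0.0
```

Emit:
apply_moves:
  steps: "0.1 0 0 -1 0 0 0; 0.1 0 0 -0.5 0 0 0; 0.1 0 0 -0.2 0 0 0"

```text
clock: 11.2
ee_pos: [0.5488, -0.427, 0.1039]
tool_rot: [180.0, -0.0, -0.5]
force: [0.2, 0.5, -0.5]
grip_width: 0.448
grip_force: 0.0
```

```bash
python3 -c "
from h import *
go(.5772,-.0157,.1,-5.58)"
```

```text
t 11.2 pose [ 0.5488 -0.427   0.1039] [ 1.7996e+02 -4.0000e-02 -5.0000e-01] F [ 0.2  0.5 -0.5] w 42.1 gf 0.0 j6 50.0
  -> turn [ 0.001 -0.001  0.113] shift [ -0.47 -16.48   0.15]
```

Emit:
apply_moves:
  steps: "0.1 0 0 0 0 0 0.113; 0.1 0 -1 0 0 0 0; 0.1 0 -1 0 0 0 0; 0.1 0 -1 0 0 0 0; 0.1 0 -1 0 0 0 0"

```text
clock: 11.82
ee_pos: [0.5581, -0.3263, 0.1021]
tool_rot: [-180.0, 0.1, -5.6]
force: [0.0, -1.0, -0.2]
grip_width: 0.449
grip_force: 0.0
```

Emit:
apply_moves:
  steps: "0.1 -0.05 -1 0 0 0 0; 0.1 -0.05 -1 0 0 0 0; 0.1 -0.05 -1 0 0 0 0; 0.1 -0.05 -1 0 0 0 0; 0.1 -0.05 -1 0 0 0 0"

```text
clock: 12.45
ee_pos: [0.5643, -0.2008, 0.1029]
tool_rot: [-180.0, 0.0, -5.6]
force: [0.1, 0.3, -0.1]
grip_width: 0.45
grip_force: 0.0
```

Emit:
apply_moves:
  steps: "0.1 -0.05 -1 0 0 0 0; 0.1 -0.05 -1 0 0 0 0; 0.1 -0.05 -1 0 0 0 0; 0.1 -0.05 -1 0 0 0 0; 0.1 -0.05 -1 0 0 0 0"

```text
clock: 13.08
ee_pos: [0.5701, -0.0758, 0.1029]
tool_rot: [-180.0, 0.0, -5.6]
force: [-0.1, -0.4, -0.7]
grip_width: 0.452
grip_force: 0.0
```

Emit:
apply_moves:
  steps: "0.1 0 -1 0 0 0 0; 0.1 0 -1 0 0 0 0; 0.1 0 -0.48 0 0 0 0; 0.1 0 0 0 0 0 0"

```text
clock: 13.58
ee_pos: [0.5762, -0.0151, 0.1029]
tool_rot: [180.0, 0.0, -5.5]
force: [0.1, -0.8, 0.3]
grip_width: 0.452
grip_force: 0.0
```

```bash
python3 -c "
from h import *
go(.5777,-.0155,.022,-5.58)
p=robot.capture('top'); print([f[1:4] for f in fins(p)  if -.5<f[1][1]<-.3])
W=cloud(p);print('slot0 view',[w2p(p,(.57,-.095,.05))])"
```

```text
t 13.57 pose [ 0.5762 -0.0151  0.1029] [ 1.80e+02  1.00e-02 -5.53e+00] F [ 0.1 -0.8  0.3] w 42.5 gf 0.0 j6 90.0
  -> turn [0.    0.    0.001] shift [0.06 0.01 3.23]
[(array([ 0.5485, -0.4259,  0.0485]), 0.0531, array([ 548.8, -425.8]))]
slot0 view [array([349.7552361 , 209.87612203])]
```

Carrier 1 is upright in the tray at y=-0.426. Next is the second finished carrier.

Emit:
apply_moves:
  steps: "0.1 0.06 0 0.8 0 0 0; 0.1 0 0 0.8 0 0 0; 0.1 0 0 0.8 0 0 0; 0.1 0 0 0.8 0 0 0; 0.1 0 0 0.03 0 0 0"

```text
clock: 14.25
ee_pos: [0.577, -0.0165, 0.021]
tool_rot: [180.0, 0.1, -5.6]
force: [-0.3, -0.2, -0.2]
grip_width: 0.449
grip_force: 0.0
```

Emit:
apply_moves:
  steps: "1 0 0 0 0 0 0; 1 0 0 0 0 0 0; 1 0 0 0 0 0 0; 1 0 0 0 0 0 0; 1 0 0 0 0 0 0"

```text
clock: 14.88
ee_pos: [0.578, -0.0158, 0.0227]
tool_rot: [180.0, -0.0, -5.6]
force: [-0.9, 0.1, 6.1]
grip_width: 0.122
grip_force: 40.0
```

```bash
python3 -c "
from h import *
go(.5777,-.0155,.022,-5.58); print(st()['wrist_torque'])"
```

```text
t 14.88 pose [ 0.578  -0.0158  0.0227] [ 1.80e+02 -4.00e-02 -5.59e+00] F [-0.9  0.1  6.1] w 11.5 gf 40.0 j6 90.0
  -> turn [ 0.    -0.001 -0.   ] shift [-0.01 -0.01  0.03]
[0.09796642 0.26976439 0.04533145]
```

Emit:
apply_moves:
  steps: "1 -0.4 0 0 0 0 0; 1 -0.7 0 0 0 0 0; 1 -0.7 0 0 0 0 0; 1 -0.7 0 0 0 0 0; 1 -0.7 0 0 0 0 0"

```text
clock: 15.5
ee_pos: [0.4979, -0.0079, 0.0227]
tool_rot: [-180.0, -0.1, -5.6]
force: [2.6, -1.7, 5.5]
grip_width: 0.127
grip_force: 40.0
```

Emit:
apply_moves:
  steps: "1 -0.2 0 -0.2 0 0 0; 1 0 0 -0.7 0 0 0; 1 0 0 -1 0 0 0; 1 0 0 -1 0 0 0; 1 0 0 -1 0 0 0"

```text
clock: 16.12
ee_pos: [0.493, -0.0075, 0.1205]
tool_rot: [180.0, 0.0, -5.6]
force: [-0.5, 0.1, 0.1]
grip_width: 0.121
grip_force: 40.0
```

```bash
python3 -c "
from h import *
go(.549,-.342,.12,-0.5)"
```

```text
t 16.12 pose [ 0.493  -0.0075  0.1205] [ 1.80e+02  4.00e-02 -5.59e+00] F [-0.5  0.1  0.1] w 11.3 gf 40.0 j6 90.0
  -> turn [-0.     0.001 -0.113] shift [ 2.36 13.36  0.02]
```

Emit:
apply_moves:
  steps: "1 0 0 0 0 0 -0.113; 1 0.18 1 0 0 0 0; 1 0.18 1 0 0 0 0; 1 0.18 1 0 0 0 0; 1 0.18 1 0 0 0 0"

```text
clock: 16.75
ee_pos: [0.5102, -0.1084, 0.1196]
tool_rot: [-180.0, 0.0, -0.5]
force: [-0.5, 0.3, -1.7]
grip_width: 0.121
grip_force: 40.0
```

Emit:
apply_moves:
  steps: "1 0.18 1 0 0 0 0; 1 0.18 1 0 0 0 0; 1 0.18 1 0 0 0 0; 1 0.18 1 0 0 0 0; 1 0.18 1 0 0 0 0"

```text
clock: 17.38
ee_pos: [0.5316, -0.2336, 0.1196]
tool_rot: [-180.0, 0.0, -0.5]
force: [-1.2, 0.8, -0.9]
grip_width: 0.126
grip_force: 40.0
```

Emit:
apply_moves:
  steps: "1 0.18 1 0 0 0 0; 1 0.18 1 0 0 0 0; 1 0.18 1 0.3 0 0 0; 1 0.18 1 0.5 0 0 0; 1 0.1 0.36 0.6 0 0 0"

```text
clock: 18.0
ee_pos: [0.5511, -0.3429, 0.0839]
tool_rot: [-180.0, 0.0, -0.6]
force: [-0.3, 0.4, -0.4]
grip_width: 0.121
grip_force: 40.0
```

```bash
python3 -c "
from h import *
go(.549,-.342,.019,-0.5)"
```

```text
t 18.0 pose [ 0.5511 -0.3429  0.0839] [-1.7999e+02  2.0000e-02 -5.6000e-01] F [-0.3  0.4 -0.4] w 11.4 gf 40.0 j6 55.0
  -> turn [-0.     0.    -0.001] shift [-0.08 -0.04  2.6 ]
```

Emit:
apply_moves:
  steps: "1 -0.04 0 1 0 0 0; 1 0 0 0.9 0 0 0; 1 0 0 0.4 0 0 0; 1 0 0 0.25 0 0 0; 1 0 0 0 0 0 0"

```text
clock: 18.62
ee_pos: [0.5504, -0.3419, 0.0211]
tool_rot: [180.0, -0.0, -0.5]
force: [0.0, -0.4, -0.5]
grip_width: 0.123
grip_force: 40.0
```

Emit:
apply_moves:
  steps: "0.3 0 0 0 0 0 0; 0.3 0 0 0 0 0 0; 0.3 0 0 0 0 0 0; 0.3 0 0 -0.6 0 0 0; 0.1 0 0 -1 0 0 0"

```text
clock: 19.25
ee_pos: [0.5501, -0.3419, 0.0618]
tool_rot: [-180.0, 0.0, -0.5]
force: [0.2, -0.6, 1.4]
grip_width: 0.42
grip_force: 0.0
```

Emit:
apply_moves:
  steps: "0.1 0 0 -1 0 0 0; 0.1 0 0 -0.6 0 0 0; 0.1 0 0 -0.2 0 0 0"

```text
clock: 19.62
ee_pos: [0.5505, -0.3422, 0.1071]
tool_rot: [180.0, -0.1, -0.5]
force: [-0.3, 0.1, 0.4]
grip_width: 0.448
grip_force: 0.0
```

```bash
python3 -c "
from h import *
p=robot.capture('top'); print(plates(p)); print([f[1:] for f in fins(p) if f[1][1]>.15 and f[1][0]>.4])
go(.455,.2145,.1,5)"
```

```text
[(736, array([636.6, 319.9]), array([116.7,  72. ]), 4.9), (771, array([497.8, 368.3]), array([117. ,  73.7]), 2.1), (787, array([493.5, 222. ]), array([117.4,  71.9]), 4.8)]
[(array([0.7299, 0.1664, 0.0744]), 0.0758, array([730. , 166.3]), array([1.2, 5.8]), 47.3), (array([0.5965, 0.312 , 0.0448]), 0.0485, array([596.7, 311.8]), array([ 9.8, 27. ]), 86.8), (array([0.4577, 0.3623, 0.0458]), 0.0487, array([458. , 362.5]), array([21.7, 10. ]), 2.4), (array([0.4543, 0.214 , 0.046 ]), 0.0498, array([454.5, 213.5]), array([24.1, 10. ]), 4.3)]
t 19.68 pose [ 0.5504 -0.3421  0.1069] [ 1.7997e+02 -5.0000e-02 -5.0000e-01] F [-0.  -0.8  0.7] w 42.5 gf 0.0 j6 55.0
  -> turn [ 0.001 -0.001 -0.122] shift [ -1.86 -22.51   0.28]
```

Emit:
apply_moves:
  steps: "0.1 0 0 0 0 0 -0.12; 0.1 -0.08 -1 0 0 0 0; 0.1 -0.08 -1 0 0 0 0; 0.1 -0.08 -1 0 0 0 0; 0.1 -0.08 -1 0 0 0 0"

```text
clock: 20.3
ee_pos: [0.5332, -0.2421, 0.105]
tool_rot: [-180.0, 0.1, 4.9]
force: [0.4, -0.4, 0.1]
grip_width: 0.448
grip_force: 0.0
```

Emit:
apply_moves:
  steps: "0.1 -0.08 -1 0 0 0 0; 0.1 -0.08 -1 0 0 0 0; 0.1 -0.08 -1 0 0 0 0; 0.1 -0.08 -1 0 0 0 0; 0.1 -0.08 -1 0 0 0 0"

```text
clock: 20.92
ee_pos: [0.5125, -0.1185, 0.1052]
tool_rot: [-180.0, 0.1, 4.9]
force: [-0.0, 0.6, 0.5]
grip_width: 0.451
grip_force: 0.0
```

Emit:
apply_moves:
  steps: "0.1 -0.08 -1 0 0 0 0; 0.1 -0.08 -1 0 0 0 0; 0.1 -0.08 -1 0 0 0 0; 0.1 -0.08 -1 0 0 0 0; 0.1 -0.08 -1 0 0 0 0"

```text
clock: 21.55
ee_pos: [0.4919, 0.0052, 0.1052]
tool_rot: [-180.0, 0.1, 4.9]
force: [-0.5, 0.2, 0.6]
grip_width: 0.446
grip_force: 0.0
```

Emit:
apply_moves:
  steps: "0.1 -0.08 -1 0 0 0 0; 0.1 -0.08 -1 0 0 0 0; 0.1 -0.08 -1 0 0 0 0; 0.1 -0.08 -1 0 0 0 0; 0.1 -0.08 -1 0 0 0 0"

```text
clock: 22.18
ee_pos: [0.4713, 0.1288, 0.1053]
tool_rot: [180.0, 0.1, 4.9]
force: [-0.3, -0.1, -0.1]
grip_width: 0.451
grip_force: 0.0
```

Emit:
apply_moves:
  steps: "0.1 -0.08 -1 0 0 0 0; 0.1 -0.08 -1 0 0 0 0; 0.1 -0.08 -1 0 0 0 0; 0.1 0 -0.5 0 0 0 0; 0.1 0 0 0 0 0 0"

```text
clock: 22.8
ee_pos: [0.4582, 0.2149, 0.1055]
tool_rot: [180.0, 0.0, 5.0]
force: [-0.2, -1.3, 0.6]
grip_width: 0.445
grip_force: 0.0
```

```bash
python3 -c "
from h import *
go(.455,.2145,.0155,5)
p=robot.capture('side'); print(plates(p)); print([f[1:] for f in fins(p) if f[1][1]<-.3 and f[1][0]>.4])
"
```

```text
t 22.8 pose [0.4582 0.2149 0.1055] [1.7999e+02 4.0000e-02 4.9500e+00] F [-0.2 -1.3  0.6] w 41.8 gf 0.0 j6 106.0
  -> turn [ 0.     0.001 -0.001] shift [-0.13  0.    3.6 ]
[(3213, array([ 577.7, -103.9]), array([282.9, 518.9]), -86.8), (793, array([495.9, 218.9]), array([114.5,  76.3]), 5.2), (1030, array([641.4, 315.5]), array([121.9,  79.9]), 4.7), (1201, array([500.2, 363.3]), array([117.5,  79.3]), 1.1)]
[]
```

Emit:
apply_moves:
  steps: "0.1 -0.1 0 0.9 0 0 0; 0.1 0 0 0.9 0 0 0; 0.1 0 0 0.9 0 0 0; 0.1 0 0 0.86 0 0 0; 0.1 0 0 0 0 0 0"

```text
clock: 23.48
ee_pos: [0.4553, 0.2134, 0.0158]
tool_rot: [180.0, 0.2, 4.8]
force: [0.1, -0.5, 0.4]
grip_width: 0.45
grip_force: 0.0
```

Emit:
apply_moves:
  steps: "1 0 0 0 0 0 0; 1 0 0 0 0 0 0; 1 0 0 0 0 0 0; 1 0 0 0 0 0 0; 1 0 0 0 0 0 0"

```text
clock: 24.1
ee_pos: [0.4562, 0.2146, 0.0175]
tool_rot: [-180.0, -0.0, 4.9]
force: [-1.8, -0.1, 6.7]
grip_width: 0.125
grip_force: 39.9
```

Emit:
apply_moves:
  steps: "1 0 0 -0.6 0 0 0; 1 0 0 -1 0 0 0; 1 0 0 -1 0 0 0; 1 0 0 -0.4 0 0 0; 1 0 0 0 0 0 0"

```text
clock: 24.72
ee_pos: [0.4561, 0.2145, 0.0924]
tool_rot: [-180.0, -0.1, 4.9]
force: [0.8, -0.7, -1.3]
grip_width: 0.124
grip_force: 39.8
```

```bash
python3 -c "
from h import *
go(.4902,-.0875,.09,-5.58)
p=robot.capture('side');cv2.imwrite('pics/c2.png',cv2.resize(p['pixels'][120:380,190:470],None,fx=2.2,fy=2.2))"
```

```text
t 24.73 pose [0.4561 0.2145 0.0924] [-1.7999e+02 -5.0000e-02  4.9000e+00] F [ 0.8 -0.7 -1.3] w 11.7 gf 39.8 j6 106.0
  -> turn [-0.    -0.001  0.233] shift [ 2.53 11.89  0.09]
```

View pics/c2.png

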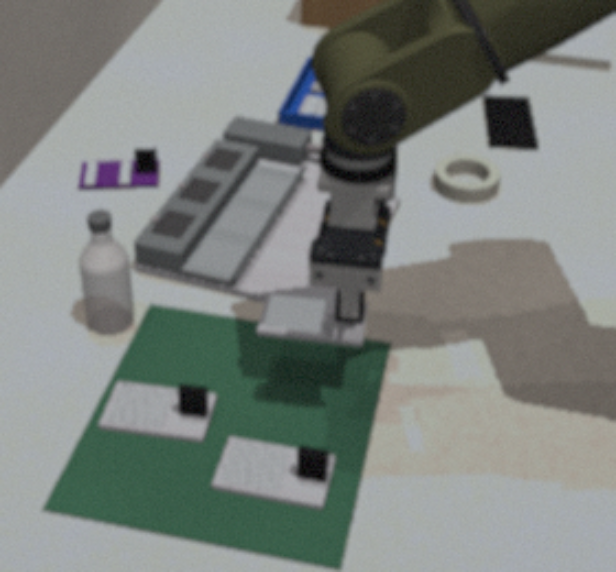

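The carrier is lifted at (300,315), and the other two remain at (165,410) and (280,470). I'll take this one to slot0.

Emit:
apply_moves:
  steps: "1 0 0 0 0 0 0.233; 1 0.2 1 0 0 0 0; 1 0.2 1 0 0 0 0; 1 0.2 1 0 0 0 0; 1 0.2 1 0 0 0 0"

```text
clock: 25.4
ee_pos: [0.4656, 0.1121, 0.0909]
tool_rot: [180.0, 0.1, -5.6]
force: [0.1, 0.5, -1.0]
grip_width: 0.125
grip_force: 39.8
```

Emit:
apply_moves:
  steps: "1 0.2 1 0 0 0 0; 1 0.2 1 0 0 0 0; 1 0.2 1 0 0 0 0; 1 0.2 1 0 0 0 0; 1 0.2 1 0 0 0 0"

```text
clock: 26.02
ee_pos: [0.4783, -0.0146, 0.0909]
tool_rot: [180.0, 0.1, -5.6]
force: [0.1, -0.3, -1.2]
grip_width: 0.127
grip_force: 39.8
```

Emit:
apply_moves:
  steps: "1 0.2 1 0.3 0 0 0; 1 0.13 0.9 0.5 0 0 0; 1 0 0 0.5 0 0 0; 1 0 0 0 0 0 0"

```text
clock: 26.52
ee_pos: [0.4815, -0.0613, 0.0581]
tool_rot: [-180.0, 0.2, -5.6]
force: [-0.4, 0.1, -1.0]
grip_width: 0.124
grip_force: 39.8
```

```bash
python3 -c "
from h import *
go(.4853,-.0868,.0265,-5.58)"
```

```text
t 26.52 pose [ 0.4815 -0.0613  0.0581] [-1.7998e+02  1.7000e-01 -5.5900e+00] F [-0.4  0.1 -1. ] w 11.6 gf 39.8 j6 84.0
  -> turn [-0.001  0.004 -0.   ] shift [0.25 1.   1.26]
```

Emit:
apply_moves:
  steps: "1 0.15 0.6 0 0 0 0; 1 0.1 0.4 0.6 0 0 0; 1 0 0 0.5 0 0 0; 1 0 0 0.15 0 0 0; 1 0 0 0 0 0 0"

```text
clock: 27.15
ee_pos: [0.486, -0.0872, 0.0279]
tool_rot: [-180.0, 0.0, -5.6]
force: [1.1, -1.1, -1.0]
grip_width: 0.125
grip_force: 39.8
```

```bash
python3 -c "
from h import *
go(.4853,-.0868,.0245,-5.58); print(st()['wrist_torque'])"
```

```text
t 27.15 pose [ 0.486  -0.0872  0.0279] [-1.7999e+02  4.0000e-02 -5.5800e+00] F [ 1.1 -1.1 -1. ] w 11.8 gf 39.8 j6 81.0
  -> turn [-0.     0.001  0.   ] shift [-0.03 -0.01  0.13]
[ 0.07291051  0.03604489 -0.01718278]
```

Emit:
apply_moves:
  steps: "1 0 0 0.06 0 0 0; 1 0 0 0.04 0 0 0; 1 0 0 0 0 0 0"

```text
clock: 27.52
ee_pos: [0.4862, -0.0874, 0.0258]
tool_rot: [180.0, -0.0, -5.6]
force: [0.6, 0.7, -0.4]
grip_width: 0.126
grip_force: 39.8
```

Emit:
apply_moves:
  steps: "1 0 0 0.04 0 0 0; 1 0 0 0 0 0 0; 1 0 0 0 0 0 0"

```text
clock: 27.9
ee_pos: [0.4863, -0.0874, 0.0255]
tool_rot: [180.0, -0.0, -5.6]
force: [-4.1, 1.1, 9.7]
grip_width: 0.127
grip_force: 39.8
```

Emit:
apply_moves:
  steps: "1 0 0 0.04 0 0 0; 1 0 0 0 0 0 0; 1 0 0 0 0 0 0"

```text
clock: 28.28
ee_pos: [0.4865, -0.0874, 0.0255]
tool_rot: [180.0, -0.1, -5.6]
force: [-10.9, 3.1, 25.3]
grip_width: 0.124
grip_force: 39.9
```

Emit:
apply_moves:
  steps: "1 0 0 -0.1 0 0 0; 1 0 0 0 0 0 0; 1 0 0 0 0 0 0"

```text
clock: 28.65
ee_pos: [0.4861, -0.0874, 0.026]
tool_rot: [-180.0, 0.0, -5.6]
force: [-1.4, -0.2, -1.2]
grip_width: 0.126
grip_force: 39.9
```

```bash
python3 -c "
from h import *
go(.5699,-.0951,.0265,-5.58)"
```

```text
t 28.65 pose [ 0.4861 -0.0874  0.026 ] [-1.80e+02  2.00e-02 -5.59e+00] F [-1.4 -0.2 -1.2] w 11.8 gf 39.9 j6 81.0
  -> turn [-0.  0. -0.] shift [ 3.37 -0.02 -0.02]
```

Emit:
apply_moves:
  steps: "1 0.4 0 0 0 0 0; 1 0.4 0 0 0 0 0; 1 0.2 0 0 0 0 0; 1 0 0 0 0 0 0"

```text
clock: 29.15
ee_pos: [0.5113, -0.0898, 0.026]
tool_rot: [-180.0, 0.0, -5.6]
force: [-0.5, -0.4, -1.8]
grip_width: 0.126
grip_force: 39.9
```

Emit:
apply_moves:
  steps: "1 0.3 0 0 0 0 0; 1 0.3 0 0 0 0 0; 1 0.2 0 0 0 0 0; 1 0.2 0 0 0 0 0; 1 0 0 0 0 0 0"

```text
clock: 29.78
ee_pos: [0.5361, -0.0923, 0.0261]
tool_rot: [-180.0, 0.0, -5.6]
force: [0.5, -1.0, -1.7]
grip_width: 0.126
grip_force: 39.9
```

```bash
python3 -c "
from h import *
go(.5699,-.0951,.0265,-5.58);print(st()['wrist_torque'])"
```

```text
t 29.77 pose [ 0.5361 -0.0923  0.0261] [-180.      0.     -5.59] F [ 0.5 -1.  -1.7] w 11.9 gf 39.9 j6 82.0
  -> turn [-0.  0. -0.] shift [ 1.36 -0.02 -0.02]
[0.04395877 0.09105597 0.00676038]
```

Emit:
apply_moves:
  steps: "1 0.4 0 0 0 0 0; 1 0.4 0 0 0 0 0; 1 0.3 0 0 0 0 0; 1 0.1 0 0 0 0 0; 1 0 0 0 0 0 0"

```text
clock: 30.4
ee_pos: [0.5658, -0.0952, 0.0261]
tool_rot: [-180.0, 0.0, -5.6]
force: [0.8, 0.1, -2.5]
grip_width: 0.125
grip_force: 39.9
```

Emit:
apply_moves:
  steps: "1 0.06 0 0 0 0 0; 1 0 0 0 0 0 0; 1 0.06 0 0 0 0 0; 1 0 0 0 0 0 0"

```text
clock: 30.9
ee_pos: [0.5689, -0.0955, 0.0262]
tool_rot: [-180.0, -0.0, -5.6]
force: [0.5, 0.8, -1.4]
grip_width: 0.127
grip_force: 39.9
```

Emit:
apply_moves:
  steps: "1 0.04 0 0 0 0 0; 1 0 0 0 0 0 0; 1 0 0 0 0 0 0"

```text
clock: 31.28
ee_pos: [0.5698, -0.0956, 0.0262]
tool_rot: [-180.0, -0.0, -5.6]
force: [0.3, 0.6, -1.4]
grip_width: 0.122
grip_force: 39.9
```

Emit:
apply_moves:
  steps: "1 0.04 0 0 0 0 0; 1 0 0 0 0 0 0; 1 0 0 0 0 0 0"

```text
clock: 31.65
ee_pos: [0.5707, -0.0956, 0.0262]
tool_rot: [-180.0, 0.0, -5.6]
force: [-0.2, 1.8, -1.1]
grip_width: 0.121
grip_force: 39.9
```

Emit:
apply_moves:
  steps: "1 0.04 0 0 0 0 0; 1 0 0 0 0 0 0; 1 0 0 0 0 0 0"

```text
clock: 32.02
ee_pos: [0.5709, -0.0956, 0.0259]
tool_rot: [-180.0, 0.1, -5.6]
force: [-7.3, 2.7, 2.8]
grip_width: 0.123
grip_force: 40.0
```

Emit:
apply_moves:
  steps: "1 0.04 0 0 0 0 0; 1 0 0 0 0 0 0; 1 0 0 0 0 0 0"

```text
clock: 32.4
ee_pos: [0.571, -0.0955, 0.0258]
tool_rot: [-180.0, 0.3, -5.6]
force: [-15.1, 2.6, 5.6]
grip_width: 0.129
grip_force: 40.0
```

Slot0's carrier is against the stop (15 N). I'll release it.

Emit:
apply_moves:
  steps: "1 0 0 0.02 0 0 0; 0.3 0 0 0 0 0 0; 0.3 0 0 0 0 0 0; 0.3 0 0 0 0 0 0; 0.3 0 0 -0.6 0 0 0"

```text
clock: 33.02
ee_pos: [0.5723, -0.0958, 0.0404]
tool_rot: [-180.0, 0.1, -5.6]
force: [-0.1, -0.0, 0.4]
grip_width: 0.349
grip_force: 0.0
```

Emit:
apply_moves:
  steps: "0.1 0 0 -1 0 0 0; 0.1 0 0 -1 0 0 0; 0.1 0 0 -0.4 0 0 0"

```text
clock: 33.4
ee_pos: [0.5735, -0.096, 0.103]
tool_rot: [180.0, -0.2, -5.6]
force: [0.3, -0.5, -0.7]
grip_width: 0.448
grip_force: 0.0
```

```bash
python3 -c "
from h import *
p=robot.capture('top'); print(plates(p)); print([f[1:] for f in fins(p) if f[1][0]>.4 and f[1][0]<.62 and abs(f[1][1])<.5])
go(.458,.3635,.1,1.5)"
```

```text
[(728, array([636.8, 319.2]), array([118.4,  70.6]), 4.7), (755, array([497.1, 368.3]), array([116.8,  73. ]), 1.2)]
[(array([0.5965, 0.3119, 0.0458]), 0.0499, array([597.2, 312. ]), array([24.9, 10.1]), 0.6), (array([ 0.5504, -0.3413,  0.0486]), 0.0523, array([ 550.3, -341.6]), array([27.8,  8.3]), 1.2), (array([ 0.5482, -0.4258,  0.0487]), 0.0529, array([ 549.1, -426.3]), array([ 9.7, 27.1]), 88.4), (array([ 0.5351, -0.1857,  0.0694]), 0.0735, array([ 535.2, -186. ]), array([36.2, 12.6]), 82.3), (array([0.4582, 0.3624, 0.0471]), 0.0513, array([458.4, 362.4]), array([26.,  9.]), 5.5)]
t 33.45 pose [ 0.5736 -0.0961  0.1033] [179.97  -0.18  -5.59] F [ 0.8 -0.3  1.8] w 42.1 gf 0.0 j6 82.0
  -> turn [ 0.001 -0.004 -0.157] shift [ -4.14 -18.5    0.13]
```

Emit:
apply_moves:
  steps: "0.1 0 0 0 0 0 -0.157; 0.1 -0.22 -1 0 0 0 0; 0.1 -0.22 -1 0 0 0 0; 0.1 -0.22 -1 0 0 0 0; 0.1 -0.22 -1 0 0 0 0"

```text
clock: 34.08
ee_pos: [0.5476, 0.0043, 0.1001]
tool_rot: [-180.0, 0.1, 1.5]
force: [-0.1, 0.3, 0.6]
grip_width: 0.45
grip_force: 0.0
```

Emit:
apply_moves:
  steps: "0.1 -0.22 -1 0 0 0 0; 0.1 -0.22 -1 0 0 0 0; 0.1 -0.22 -1 0 0 0 0; 0.1 -0.22 -1 0 0 0 0; 0.1 -0.22 -1 0 0 0 0"

```text
clock: 34.7
ee_pos: [0.5169, 0.1285, 0.1001]
tool_rot: [180.0, 0.1, 1.5]
force: [0.0, 1.0, 0.2]
grip_width: 0.45
grip_force: 0.0
```

Emit:
apply_moves:
  steps: "0.1 -0.22 -1 0 0 0 0; 0.1 -0.22 -1 0 0 0 0; 0.1 -0.22 -1 0 0 0 0; 0.1 -0.22 -1 0 0 0 0; 0.1 -0.22 -1 0 0 0 0"

```text
clock: 35.33
ee_pos: [0.4862, 0.2527, 0.1001]
tool_rot: [180.0, 0.1, 1.5]
force: [-0.3, 0.6, 0.9]
grip_width: 0.448
grip_force: 0.0
```

Emit:
apply_moves:
  steps: "0.1 -0.22 -1 0 0 0 0; 0.1 -0.22 -1 0 0 0 0; 0.1 -0.22 -1 0 0 0 0; 0.1 -0.22 -1 0 0 0 0; 0.1 0 -0.4 0 0 0 0"

```text
clock: 35.95
ee_pos: [0.4614, 0.3622, 0.1001]
tool_rot: [180.0, 0.0, 1.5]
force: [0.4, -0.3, -0.1]
grip_width: 0.45
grip_force: 0.0
```

```bash
python3 -c "
from h import *
p=robot.capture('side'); print(plates(p)); print([f[1:] for f in fins(p) if f[1][0]>.4 and f[1][0]<.62 and abs(f[1][1])<.5])
go(.4585,.3635,.0155,1.5)"
```

```text
[(1079, array([605.9,  -3.9]), array([242.2, 127. ]), 83.3), (686, array([464.2,  23.7]), array([ 48.8, 257.8]), -82.5), (57, array([459.3, 443.7]), array([ 5.1, 40.8]), -0.0), (960, array([641.7, 314.9]), array([117. ,  80.6]), 5.2), (1095, array([499.6, 365. ]), array([115.2,  74.6]), 0.4)]
[(array([0.5966, 0.3195, 0.0402]), 0.0435, array([597.6, 318.5]), array([27.4, 14.1]), 1.2), (array([0.4586, 0.3703, 0.0401]), 0.0438, array([459.2, 368. ]), array([28.3, 14.5]), 0.9)]
t 36.0 pose [0.4616 0.3626 0.1002] [1.7999e+02 3.0000e-02 1.5400e+00] F [-0.2  0.3  0.9] w 42.0 gf 0.0 j6 123.0
  -> turn [0.    0.001 0.001] shift [-0.12 -0.04  3.39]
```

Emit:
apply_moves:
  steps: "0.1 -0.12 -0.04 0.9 0 0 0; 0.1 0 0 0.9 0 0 0; 0.1 0 0 0.9 0 0 0; 0.1 0 0 0.68 0 0 0; 0.1 0 0 0 0 0 0"

```text
clock: 36.62
ee_pos: [0.4586, 0.3616, 0.0151]
tool_rot: [179.9, 0.1, 1.5]
force: [-0.0, 0.2, 1.0]
grip_width: 0.453
grip_force: 0.0
```

Emit:
apply_moves:
  steps: "1 0 0 0 0 0 0; 1 0 0 0 0 0 0; 1 0 0 0 0 0 0; 1 0 0 0 0 0 0; 1 0 0 0 0 0 0"

```text
clock: 37.25
ee_pos: [0.4591, 0.3626, 0.0168]
tool_rot: [-180.0, -0.0, 1.5]
force: [-0.8, 0.1, 5.0]
grip_width: 0.127
grip_force: 39.9
```

Emit:
apply_moves:
  steps: "1 0 0 -0.6 0 0 0; 1 0 0 -1 0 0 0; 1 0 0 -1 0 0 0; 1 0 0 -0.4 0 0 0; 1 0 0 0 0 0 0.157"

```text
clock: 37.88
ee_pos: [0.459, 0.3624, 0.092]
tool_rot: [-180.0, -0.0, -5.7]
force: [0.3, 0.7, -2.3]
grip_width: 0.125
grip_force: 39.9
```

```bash
python3 -c "
from h import *
go(.4934,-.0075,.09,-5.58)"
```

```text
t 37.88 pose [0.459  0.3624 0.092 ] [-1.7997e+02 -4.0000e-02 -5.7100e+00] F [ 0.3  0.7 -2.3] w 11.7 gf 39.9 j6 130.0
  -> turn [-0.001 -0.001 -0.003] shift [ 2.81 14.59  0.08]
```

Emit:
apply_moves:
  steps: "1 0.19 1 0 0 0 -0.003; 1 0.19 1 0 0 0 0; 1 0.19 1 0 0 0 0; 1 0.19 1 0 0 0 0; 1 0.19 1 0 0 0 0"

```text
clock: 38.5
ee_pos: [0.4703, 0.2347, 0.0909]
tool_rot: [180.0, 0.0, -5.4]
force: [0.6, -0.1, -1.6]
grip_width: 0.124
grip_force: 39.9
```

Emit:
apply_moves:
  steps: "1 0.19 1 0 0 0 0; 1 0.19 1 0 0 0 0; 1 0.19 1 0 0 0 0; 1 0.19 1 0 0 0 0; 1 0.19 1 0 0 0 0"

```text
clock: 39.12
ee_pos: [0.4821, 0.108, 0.0909]
tool_rot: [180.0, 0.0, -5.5]
force: [-0.3, -0.1, -1.1]
grip_width: 0.127
grip_force: 39.9
```

Emit:
apply_moves:
  steps: "1 0.19 1 0 0 0 0; 1 0.19 1 0 0 0 0; 1 0.19 1 0.4 0 0 0; 1 0.19 1 0.8 0 0 0; 1 0.15 0.6 0.8 0 0 0"

```text
clock: 39.75
ee_pos: [0.4939, -0.0087, 0.0405]
tool_rot: [180.0, 0.0, -5.5]
force: [1.0, -0.2, -1.2]
grip_width: 0.125
grip_force: 39.9
```

```bash
python3 -c "
from h import *
go(.4934,-.0075,.026,-5.58)"
```

```text
t 39.75 pose [ 0.4939 -0.0087  0.0405] [ 1.80e+02  2.00e-02 -5.49e+00] F [ 1.  -0.2 -1.2] w 11.8 gf 39.9 j6 90.0
  -> turn [0.    0.    0.002] shift [-0.02 -0.05  0.58]
```

Emit:
apply_moves:
  steps: "1 0 -0.05 0.3 0 0 0.002; 1 0 0 0.2 0 0 0; 1 0 0 0.08 0 0 0; 1 0 0 0 0 0 0; 1 0 0 0 0 0 0"

```text
clock: 40.38
ee_pos: [0.4944, -0.0062, 0.0271]
tool_rot: [-180.0, -0.0, -5.5]
force: [-0.6, 0.7, -2.8]
grip_width: 0.122
grip_force: 39.9
```

```bash
python3 -c "
from h import *
go(.578,-.0158,.0256,-5.58)"
```

```text
t 40.38 pose [ 0.4944 -0.0062  0.0271] [-1.80e+02 -4.00e-02 -5.53e+00] F [-0.6  0.7 -2.8] w 11.4 gf 39.9 j6 91.0
  -> turn [-0.    -0.001  0.001] shift [3.37 0.06 0.06]
```

Emit:
apply_moves:
  steps: "1 0 0.06 0.05 0 0 0.001; 1 0.4 0 0 0 0 0; 1 0.4 0 0 0 0 0; 1 0.2 0 0 0 0 0; 1 0 0 0 0 0 0"

```text
clock: 41.0
ee_pos: [0.5192, -0.0104, 0.0253]
tool_rot: [-180.0, 0.0, -5.6]
force: [-0.0, 0.4, -1.4]
grip_width: 0.123
grip_force: 39.9
```

```bash
python3 -c "
from h import *
go(.578,-.0158,.0256,-5.58)"
```

```text
t 41.0 pose [ 0.5192 -0.0104  0.0253] [-1.80e+02  1.00e-02 -5.59e+00] F [-0.   0.4 -1.4] w 11.6 gf 39.9 j6 90.0
  -> turn [-0.  0. -0.] shift [ 2.36 -0.01 -0.01]
```

Emit:
apply_moves:
  steps: "1 0.3 0 0 0 0 0; 1 0.3 0 0 0 0 0; 1 0.2 0 0 0 0 0; 1 0.2 0 0 0 0 0; 1 0 0 0 0 0 0"

```text
clock: 41.62
ee_pos: [0.544, -0.0128, 0.0254]
tool_rot: [-180.0, 0.0, -5.6]
force: [-0.4, 0.6, -1.3]
grip_width: 0.123
grip_force: 39.9
```

```bash
python3 -c "
from h import *
go(.578,-.0158,.0256,-5.58)"
```

```text
t 41.62 pose [ 0.544  -0.0128  0.0254] [-180.      0.     -5.59] F [-0.4  0.6 -1.3] w 11.5 gf 39.9 j6 90.0
  -> turn [-0.  0. -0.] shift [ 1.36 -0.01 -0.01]
```

Emit:
apply_moves:
  steps: "1 0.4 0 0 0 0 0; 1 0.4 0 0 0 0 0; 1 0.3 0 0 0 0 0; 1 0.1 0 0 0 0 0; 1 0 0 0 0 0 0"

```text
clock: 42.25
ee_pos: [0.5737, -0.0157, 0.0253]
tool_rot: [-180.0, 0.0, -5.6]
force: [0.5, 0.4, -1.0]
grip_width: 0.125
grip_force: 39.9
```

Emit:
apply_moves:
  steps: "1 0.06 0 0 0 0 0; 1 0 0 0 0 0 0; 1 0.06 0 0 0 0 0; 1 0 0 0 0 0 0"

```text
clock: 42.75
ee_pos: [0.5768, -0.016, 0.0255]
tool_rot: [-180.0, -0.0, -5.6]
force: [0.2, 1.2, -1.6]
grip_width: 0.128
grip_force: 39.9
```

Emit:
apply_moves:
  steps: "1 0.04 0 0 0 0 0; 1 0 0 0 0 0 0; 1 0.02 0 0 0 0 0; 1 0 0 0 0 0 0"

```text
clock: 43.25
ee_pos: [0.578, -0.0161, 0.0254]
tool_rot: [-180.0, 0.0, -5.6]
force: [-1.6, 2.5, -1.0]
grip_width: 0.126
grip_force: 39.9
```

Emit:
apply_moves:
  steps: "1 0.04 0 0 0 0 0; 1 0 0 0 0 0 0; 1 0 0 0 0 0 0"

```text
clock: 43.62
ee_pos: [0.5782, -0.016, 0.0252]
tool_rot: [-180.0, 0.1, -5.6]
force: [-7.9, 3.1, 2.1]
grip_width: 0.124
grip_force: 39.9
```

Emit:
apply_moves:
  steps: "1 0.04 0 0 0 0 0; 1 0 0 0.02 0 0 0; 1 0 0 0 0 0 0"

```text
clock: 44.0
ee_pos: [0.5784, -0.0159, 0.0248]
tool_rot: [-180.0, 0.3, -5.6]
force: [-16.1, 4.7, 7.2]
grip_width: 0.126
grip_force: 40.0
```

Emit:
apply_moves:
  steps: "0.3 0 0 0 0 0 0; 0.3 0 0 0 0 0 0; 0.3 0 0 0 0 0 0; 0.3 0 0 -0.6 0 0 0; 0.1 0 0 -1 0 0 0"

```text
clock: 44.62
ee_pos: [0.58, -0.0164, 0.0658]
tool_rot: [180.0, 0.0, -5.6]
force: [-0.3, 0.4, 0.5]
grip_width: 0.421
grip_force: 0.0
```

Emit:
apply_moves:
  steps: "0.1 0 0 -1 0 0 0; 0.1 0 0 -0.5 0 0 0; 0.1 0 0 0 0 0 0"

```text
clock: 45.0
ee_pos: [0.5805, -0.0164, 0.1034]
tool_rot: [180.0, -0.1, -5.6]
force: [-0.1, 0.1, -0.5]
grip_width: 0.454
grip_force: 0.0
```

```bash
python3 -c "
from h import *
p=robot.capture('top'); print(plates(p)); print([f[1:] for f in fins(p) if f[1][0]>.4 and f[1][0]<.67 and abs(f[1][1])<.5])
go(.597,.313,.1,5)"
```

```text
[(730, array([636.6, 319.7]), array([118.2,  70.9]), 5.0)]
[(array([ 0.6658, -0.104 ,  0.0484]), 0.0515, array([ 665.9, -105.2]), array([27.2,  4.6]), 80.4), (array([0.5968, 0.3116, 0.0461]), 0.0499, array([597.4, 311.6]), array([25.3, 10. ]), 5.1), (array([ 0.5497, -0.3414,  0.0478]), 0.0519, array([ 550.1, -341.2]), array([ 8.3, 26.6]), 88.1), (array([ 0.5485, -0.4261,  0.048 ]), 0.0512, array([ 548.9, -426.6]), array([ 9.6, 27.9]), 87.5), (array([ 0.5592, -0.0963,  0.054 ]), 0.0577, array([559.4, -97.2]), array([ 5. , 10.5]), 17.3), (array([ 0.5346, -0.1858,  0.0702]), 0.0742, array([ 535.3, -185.9]), array([35.8, 12.9]), 85.1)]
t 45.05 pose [ 0.5801 -0.0164  0.1023] [180.    -0.    -5.59] F [-0.2 -0.3 -0.5] w 42.5 gf 0.0 j6 90.0
  -> turn [ 0.    -0.    -0.235] shift [  1.82 -13.07   0.09]
```

Emit:
apply_moves:
  steps: "0.1 0 0 0 0 0 -0.235; 0.1 0.14 -1 0 0 0 0; 0.1 0.14 -1 0 0 0 0; 0.1 0.14 -1 0 0 0 0; 0.1 0.14 -1 0 0 0 0"

```text
clock: 45.68
ee_pos: [0.5849, 0.0852, 0.1012]
tool_rot: [180.0, 0.1, 5.0]
force: [0.4, -0.6, 0.1]
grip_width: 0.448
grip_force: 0.0
```

Emit:
apply_moves:
  steps: "0.1 0.14 -1 0 0 0 0; 0.1 0.14 -1 0 0 0 0; 0.1 0.14 -1 0 0 0 0; 0.1 0.14 -1 0 0 0 0; 0.1 0.14 -1 0 0 0 0"

```text
clock: 46.3
ee_pos: [0.5915, 0.2112, 0.1011]
tool_rot: [180.0, 0.1, 5.0]
force: [-0.1, 0.3, 0.2]
grip_width: 0.45
grip_force: 0.0
```

Emit:
apply_moves:
  steps: "0.1 0.14 -1 0 0 0 0; 0.1 0.14 -1 0 0 0 0; 0.1 0.14 -1 0 0 0 0; 0.1 0.14 -1 0 0 0 0; 0.1 0 0 0 0 0 0"

```text
clock: 46.92
ee_pos: [0.5968, 0.3132, 0.1018]
tool_rot: [180.0, 0.0, 5.1]
force: [-0.5, 0.3, 0.1]
grip_width: 0.448
grip_force: 0.0
```

```bash
python3 -c "
from h import *
p=robot.capture('side'); print(plates(p)); print([f[1:] for f in fins(p) if f[1][0]>.4 and f[1][0]<.62 and abs(f[1][1])<.5])
go(.597,.3125,.0155,5)"
```

```text
[(4843, array([ 554.4, -158.1]), array([218.7, 629.3]), -85.8), (95, array([729. , 138.3]), array([ 24. , 158.3]), -81.8), (941, array([639.1, 315.9]), array([116.8,  76.4]), 4.2)]
[(array([ 0.5334, -0.179 ,  0.0629]), 0.0658, array([ 534.6, -182. ]), array([43.2, 13.2]), 87.8), (array([ 0.5716, -0.09  ,  0.0447]), 0.0488, array([572.7, -92.2]), array([15.8, 28.5]), 86.6), (array([ 0.5793, -0.0104,  0.0461]), 0.0497, array([578.1, -11.9]), array([12.9, 29. ]), 81.9), (array([0.5977, 0.3197, 0.0399]), 0.0436, array([598. , 317.1]), array([29.9, 15. ]), 7.9)]
t 46.98 pose [0.597  0.3121 0.1019] [1.7998e+02 3.0000e-02 5.0500e+00] F [ 0.1 -0.9 -0.3] w 42.4 gf 0.0 j6 109.0
  -> turn [0.    0.001 0.001] shift [ 0.   -0.02  3.46]
```

Emit:
apply_moves:
  steps: "0.1 0.02 -0.02 0.9 0 0 0; 0.1 0 0 0.9 0 0 0; 0.1 0 0 0.9 0 0 0; 0.1 0 0 0.72 0 0 0; 0.1 0 0 0 0 0 0"

```text
clock: 47.6
ee_pos: [0.5972, 0.3113, 0.0156]
tool_rot: [180.0, 0.1, 5.0]
force: [-0.2, 0.7, 0.6]
grip_width: 0.452
grip_force: 0.0
```

Emit:
apply_moves:
  steps: "1 0 0 0 0 0 0; 1 0 0 0 0 0 0; 1 0 0 0 0 0 0; 1 0 0 0 0 0 0; 1 0 0 0 0 0 0"

```text
clock: 48.22
ee_pos: [0.5979, 0.3121, 0.0175]
tool_rot: [-180.0, -0.0, 5.0]
force: [-1.8, 1.4, 5.2]
grip_width: 0.128
grip_force: 39.9
```

Emit:
apply_moves:
  steps: "1 0 0 -0.6 0 0 0; 1 0 0 -1 0 0 0; 1 0 0 -1 0 0 0; 1 0 0 -0.4 0 0 0; 1 0 0 0 0 0 0.236"

```text
clock: 48.85
ee_pos: [0.5978, 0.3119, 0.0928]
tool_rot: [-180.0, -0.0, -5.8]
force: [0.7, -0.0, -0.9]
grip_width: 0.12
grip_force: 39.9
```

```bash
python3 -c "
from h import *
go(.5012,.0720,.09,-5.58)"
```

```text
t 48.85 pose [0.5978 0.3119 0.0928] [-1.7997e+02 -5.0000e-02 -5.8200e+00] F [ 0.7 -0.  -0.9] w 11.3 gf 39.9 j6 120.0
  -> turn [-0.001 -0.001 -0.005] shift [-2.91  9.93  0.11]
```

Emit:
apply_moves:
  steps: "1 -0.3 1 0 0 0 -0.005; 1 -0.3 1 0 0 0 0; 1 -0.3 1 0 0 0 0; 1 -0.3 1 0 0 0 0; 1 -0.3 1 0 0 0 0"

```text
clock: 49.48
ee_pos: [0.5478, 0.1902, 0.0916]
tool_rot: [180.0, 0.0, -5.4]
force: [-0.4, -0.4, -1.3]
grip_width: 0.123
grip_force: 39.9
```

Emit:
apply_moves:
  steps: "1 -0.3 1 0 0 0 0; 1 -0.3 1 0 0 0 0; 1 -0.3 1 0.4 0 0 0; 1 -0.3 1 0.8 0 0 0; 1 -0.21 0.9 0.8 0 0 0"

```text
clock: 50.1
ee_pos: [0.5012, 0.0716, 0.0413]
tool_rot: [180.0, 0.0, -5.4]
force: [0.1, 0.2, -1.6]
grip_width: 0.125
grip_force: 39.9
```

Emit:
apply_moves:
  steps: "1 0 0 0.2 0 0 0; 1 0 0 0 0 0 0"

```text
clock: 50.35
ee_pos: [0.5021, 0.0728, 0.0371]
tool_rot: [-180.0, 0.0, -5.4]
force: [-0.2, 1.1, -0.9]
grip_width: 0.124
grip_force: 39.9
```

```bash
python3 -c "
from h import *
go(.5012,.0720,.0264,-5.58)"
```

```text
t 50.35 pose [0.5021 0.0728 0.0371] [-1.80e+02  1.00e-02 -5.41e+00] F [-0.2  1.1 -0.9] w 11.6 gf 39.9 j6 100.0
  -> turn [-0.     0.     0.004] shift [-0.03  0.04  0.43]
```

Emit:
apply_moves:
  steps: "1 0 0.04 0.25 0 0 0.004; 1 0 0 0.17 0 0 0; 1 0 0 0 0 0 0; 1 0 0 0 0 0 0"

```text
clock: 50.85
ee_pos: [0.5018, 0.0715, 0.0266]
tool_rot: [-180.0, -0.0, -5.6]
force: [-0.7, 0.4, -1.5]
grip_width: 0.126
grip_force: 39.9
```

```bash
python3 -c "
from h import *
go(.5858,.0637,.0264,-5.58)"
```

```text
t 50.85 pose [0.5018 0.0715 0.0266] [-1.80e+02 -1.00e-02 -5.58e+00] F [-0.7  0.4 -1.5] w 11.8 gf 39.9 j6 100.0
  -> turn [-0. -0.  0.] shift [ 3.37 -0.01  0.01]
```

Emit:
apply_moves:
  steps: "1 0.4 0 0 0 0 0; 1 0.4 0 0 0 0 0; 1 0.2 0 0 0 0 0; 1 0 0 0 0 0 0"

```text
clock: 51.35
ee_pos: [0.5269, 0.0689, 0.0263]
tool_rot: [-180.0, 0.0, -5.6]
force: [0.1, 0.0, -0.9]
grip_width: 0.123
grip_force: 39.9
```

Emit:
apply_moves:
  steps: "1 0.3 0 0 0 0 0; 1 0.3 0 0 0 0 0; 1 0.2 0 0 0 0 0; 1 0.2 0 0 0 0 0; 1 0 0 0 0 0 0"

```text
clock: 51.98
ee_pos: [0.5518, 0.0665, 0.0264]
tool_rot: [-180.0, -0.0, -5.6]
force: [0.5, 1.0, -1.2]
grip_width: 0.123
grip_force: 39.9
```

```bash
python3 -c "
from h import *
go(.5858,.0637,.0264,-5.58)"
```

```text
t 51.98 pose [0.5518 0.0665 0.0264] [-1.80e+02 -2.00e-02 -5.59e+00] F [ 0.5  1.  -1.2] w 11.6 gf 39.9 j6 99.0
  -> turn [-0. -0. -0.] shift [ 1.36 -0.02  0.  ]
```

Emit:
apply_moves:
  steps: "1 0.4 0 0 0 0 0; 1 0.4 0 0 0 0 0; 1 0.3 0 0 0 0 0; 1 0.1 0 0 0 0 0; 1 0 0 0 0 0 0"

```text
clock: 52.6
ee_pos: [0.5816, 0.0637, 0.0263]
tool_rot: [-180.0, -0.0, -5.6]
force: [1.3, 3.2, -2.9]
grip_width: 0.124
grip_force: 39.8
```

Emit:
apply_moves:
  steps: "1 0.06 0 0 0 0 0; 1 0 0 0 0 0 0; 1 0.06 0 0 0 0 0; 1 0 0 0 0 0 0"

```text
clock: 53.1
ee_pos: [0.5842, 0.0635, 0.0265]
tool_rot: [-180.0, 0.0, -5.6]
force: [-2.6, 4.7, -2.2]
grip_width: 0.128
grip_force: 39.9
```

Emit:
apply_moves:
  steps: "1 0.04 0 0 0 0 0; 1 0 0 0 0 0 0; 1 0.02 0 0 0 0 0; 1 0 0 0 0 0 0"

```text
clock: 53.6
ee_pos: [0.5853, 0.0634, 0.0264]
tool_rot: [-180.0, 0.1, -5.6]
force: [-4.2, 6.2, 0.8]
grip_width: 0.124
grip_force: 39.9
```

Emit:
apply_moves:
  steps: "1 0.04 0 0 0 0 0; 1 0 0 0 0 0 0; 1 0 0 0 0 0 0"

```text
clock: 53.98
ee_pos: [0.5854, 0.0635, 0.0262]
tool_rot: [-180.0, 0.2, -5.6]
force: [-10.8, 6.9, 3.3]
grip_width: 0.127
grip_force: 39.9
```

Emit:
apply_moves:
  steps: "1 0.04 -0.02 0 0 0 0; 1 0 0 0.02 0 0 0; 1 0 0 0 0 0 0"

```text
clock: 54.35
ee_pos: [0.5857, 0.0637, 0.0258]
tool_rot: [180.0, 0.3, -5.6]
force: [-16.9, 5.0, 8.5]
grip_width: 0.127
grip_force: 40.0
```

Emit:
apply_moves:
  steps: "0.3 0 0 0 0 0 0; 0.3 0 0 0 0 0 0; 0.3 0 0 0 0 0 0; 0.3 0 0 -0.6 0 0 0; 0.1 0 0 -1 0 0 0"

```text
clock: 54.98
ee_pos: [0.5877, 0.0634, 0.0668]
tool_rot: [180.0, 0.0, -5.6]
force: [0.3, -0.4, 0.6]
grip_width: 0.421
grip_force: 0.0
```

Emit:
apply_moves:
  steps: "0.1 -0.5 0 -1 0 0 0; 0.1 -1 0 -0.5 0 0 0; 0.1 -1 0 0 0 0 0; 0.1 -1 0 0 0 0 0; 0.1 -1 0 0 0 0 0"

```text
clock: 55.6
ee_pos: [0.4754, 0.0745, 0.1046]
tool_rot: [-180.0, -0.1, -5.6]
force: [-0.4, -0.3, -0.1]
grip_width: 0.45
grip_force: 0.0
```

Emit:
apply_moves:
  steps: "0.1 -1 0 -0.8 0 0 0; 0.1 -1 0 -0.8 0 0 0; 0.1 -1 0 -0.8 0 0 0"

```text
clock: 55.98
ee_pos: [0.4006, 0.0818, 0.165]
tool_rot: [-180.0, -0.1, -5.6]
force: [0.4, -0.2, 1.0]
grip_width: 0.451
grip_force: 0.0
```

```bash
python3 - <<'E'
from h import *
a=robot.capture('top');b=robot.capture('side')
for p in(a,b):
    print([f[1:] for f in fins(p) if .4<f[1][0]<.6 and abs(f[1][1])<.5])
    W=cloud(p)
ia=a['pixels'][160:260,270:480]; ib=b['pixels'][150:260,250:400]
cv2.imwrite('pics/c3.png',cv2.convertScaleAbs(np.vstack([cv2.resize(ia,(630,300),interpolation=cv2.INTER_CUBIC),cv2.resize(ib,(630,300),interpolation=cv2.INTER_CUBIC)][:2]),alpha=1.3))
go(.53,-.186,.15,84.4)
E
```

```text
[(array([0.5857, 0.0606, 0.0531]), 0.0577, array([586.8,  60.7]), array([ 9.1, 29.7]), 89.1), (array([ 0.5777, -0.0177,  0.0537]), 0.0577, array([578.3, -18. ]), array([ 8.7, 28.2]), 82.7), (array([ 0.5706, -0.0964,  0.0552]), 0.0587, array([570.8, -96. ]), array([ 8.4, 27.4]), 82.0), (array([ 0.5505, -0.3417,  0.0481]), 0.0521, array([ 550.4, -341. ]), array([ 7.9, 26.8]), 86.6), (array([ 0.5487, -0.4262,  0.0482]), 0.0523, array([ 548.5, -426.6]), array([ 9.3, 27.7]), 85.7), (array([ 0.5347, -0.186 ,  0.07  ]), 0.0742, array([ 534.9, -185.4]), array([36. , 12.9]), 85.4)]
[(array([ 0.5487, -0.4188,  0.0404]), 0.0453, array([ 548.9, -420.1]), array([28.5, 13.4]), 1.5), (array([ 0.5517, -0.3354,  0.0391]), 0.0432, array([ 551.1, -337.1]), array([13.3, 24.4]), 83.4), (array([ 0.5336, -0.1794,  0.0632]), 0.0662, array([ 535.6, -181.8]), array([41.9, 14.6]), 83.5), (array([ 0.5716, -0.0898,  0.0456]), 0.0502, array([571.6, -90.4]), array([12.5, 28. ]), 85.0), (array([ 0.5798, -0.0114,  0.046 ]), 0.0497, array([578.4, -11.6]), array([14.9, 29.4]), 77.9), (array([0.5862, 0.0694, 0.0473]), 0.0512, array([585.8,  68. ]), array([11.9, 31. ]), 75.6)]
t 56.08 pose [0.401  0.082  0.1661] [-179.95   -0.25   -5.56] F [ 0.5  0.1 -0.7] w 42.4 gf 0.0 j6 102.0
  -> turn [ 0.004 -0.005 -1.999] shift [-10.17   6.18   0.64]
```

View pics/c3.png

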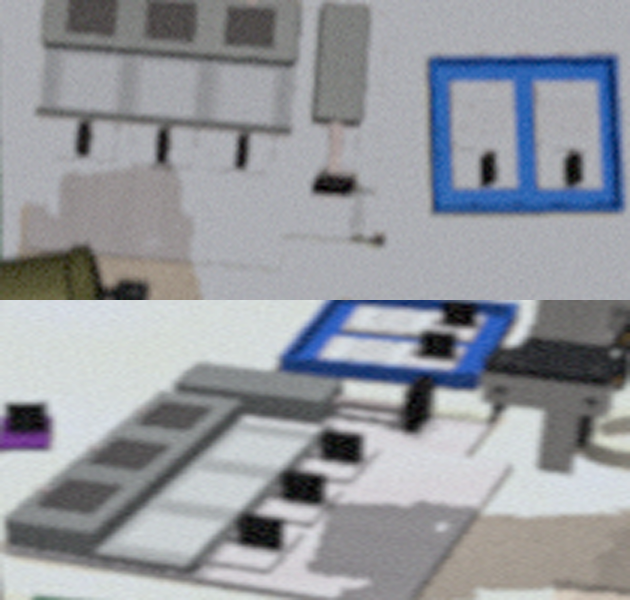

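All three slots are loaded, with fins at (83,138), (162,145) and (242,150), and both finished carriers lie flat in the tray at (485,165) and (570,165). A pink rod runs behind the handle at (335,145), so I'll measure its height before gripping there.

```bash
python3 - <<'E'
from h import *
u=np.array([np.cos(np.radians(-5.58)),np.sin(np.radians(-5.58))]); v=np.array([-u[1],u[0]])
h=np.array([.5347,-.1858])
for n in('top','side'):
    p=robot.capture(n); W=cloud(p)
    d=(W[...,:2]-h); s=d@u; t=d@v
    for s0,s1 in((.012,.025),(.025,.04),(.04,.052)):
        r=[]
        for t0 in np.arange(-.024,.03,.006):
            m=(s>s0)&(s<s1)&(t>=t0)&(t<t0+.006); z=W[...,2][m]
            r.append((int(t0*1000),len(z),*(np.percentile(z,[20,90])*1000).round(0)) if len(z)>1 else None)
        print(n,s0,r)
    if n=='side': cv2.imwrite('pics/c4.png',cv2.convertScaleAbs(cv2.resize(p['pixels'][165:215,315:385],(770,550),interpolation=cv2.INTER_CUBIC),alpha=1.4))
E
```

```text
top 0.012 [(-24, 5, np.float64(11.0), np.float64(13.0)), (-18, 6, np.float64(11.0), np.float64(16.0)), (-12, 4, np.float64(34.0), np.float64(41.0)), (-6, 8, np.float64(36.0), np.float64(42.0)), (0, 10, np.float64(9.0), np.float64(43.0)), (5, 5, np.float64(8.0), np.float64(14.0)), (11, 7, np.float64(12.0), np.float64(16.0)), (17, 8, np.float64(10.0), np.float64(15.0)), (23, 9, np.float64(11.0), np.float64(14.0))]
top 0.025 [(-24, 11, np.float64(11.0), np.float64(15.0)), (-18, 7, np.float64(10.0), np.float64(16.0)), (-12, 6, np.float64(11.0), np.float64(37.0)), (-6, 11, np.float64(34.0), np.float64(41.0)), (0, 12, np.float64(17.0), np.float64(38.0)), (5, 10, np.float64(11.0), np.float64(16.0)), (11, 10, np.float64(11.0), np.float64(16.0)), (17, 11, np.float64(9.0), np.float64(16.0)), (23, 9, np.float64(12.0), np.float64(17.0))]
top 0.04 [(-24, 8, np.float64(10.0), np.float64(15.0)), (-18, 8, np.float64(9.0), np.float64(16.0)), (-12, 5, np.float64(9.0), np.float64(29.0)), (-6, 8, np.float64(33.0), np.float64(41.0)), (0, 12, np.float64(13.0), np.float64(38.0)), (5, 8, np.float64(10.0), n
[... 482 characters left out ...]
 3, np.float64(5.0), np.float64(7.0))]
side 0.025 [None, (-18, 3, np.float64(5.0), np.float64(7.0)), (-12, 7, np.float64(6.0), np.float64(18.0)), (-6, 9, np.float64(7.0), np.float64(33.0)), (0, 13, np.float64(7.0), np.float64(33.0)), (5, 14, np.float64(23.0), np.float64(33.0)), (11, 7, np.float64(6.0), np.float64(18.0)), (17, 8, np.float64(6.0), np.float64(9.0)), (23, 2, np.float64(8.0), np.float64(9.0))]
side 0.04 [None, None, (-12, 4, np.float64(6.0), np.float64(10.0)), (-6, 8, np.float64(8.0), np.float64(32.0)), (0, 11, np.float64(8.0), np.float64(33.0)), (5, 11, np.float64(9.0), np.float64(32.0)), None, (17, 5, np.float64(8.0), np.float64(9.0)), (23, 3, np.float64(6.0), np.float64(9.0))]
```

View pics/c4.png

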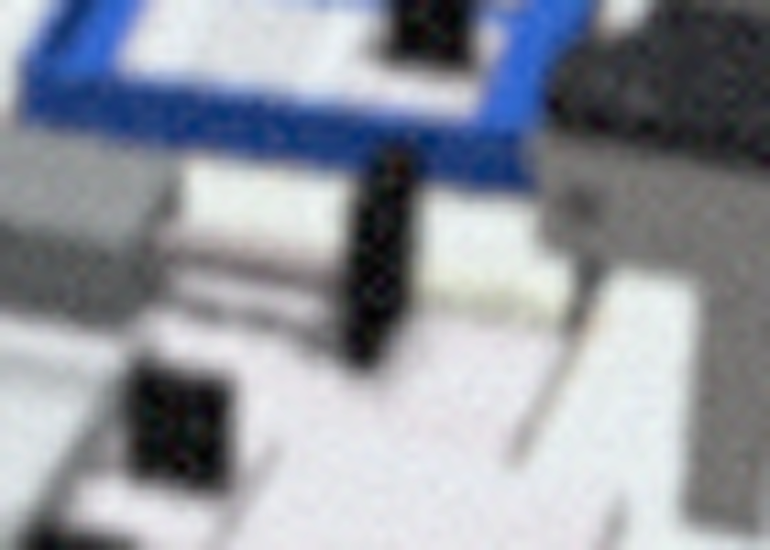

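The rod behind the handle tops out at about 36 mm, so I'll grip the handle's upper part with the fingertips at z of about 44 mm, above the rod. First I'll turn the tool 90°.

Emit:
apply_moves:
  steps: "0.1 0 0 0 0 0 -0.222; 0.1 0 0 0 0 0 -0.222; 0.1 0 0 0 0 0 -0.222; 0.1 0 0 0 0 0 -0.222; 0.1 0 0 0 0 0 -0.222"

```text
clock: 56.8
ee_pos: [0.4018, 0.0816, 0.1628]
tool_rot: [-180.0, 0.1, 44.7]
force: [0.2, -0.2, 0.3]
grip_width: 0.451
grip_force: 0.0
```

Emit:
apply_moves:
  steps: "0.1 0 0 0 0 0 -0.222; 0.1 0 0 0 0 0 -0.222; 0.1 0 0 0 0 0 -0.222; 0.1 0 0 0 0 0 -0.223; 0.1 0 0 0 0 0 0"

```text
clock: 57.42
ee_pos: [0.4017, 0.0816, 0.1629]
tool_rot: [-179.9, 0.0, 84.3]
force: [0.2, -0.0, 0.4]
grip_width: 0.451
grip_force: 0.0
```

Emit:
apply_moves:
  steps: "0.1 -1 0.5 0 0 0 0; 0.1 -1 0.5 0 0 0 0; 0.1 -1 0.5 0 0 0 0; 0.1 -1 0.5 0 0 0 0; 0.1 -1 0.5 0 0 0 0"

```text
clock: 58.05
ee_pos: [0.4517, -0.0499, 0.1631]
tool_rot: [-180.0, -0.0, 84.1]
force: [-0.7, -0.2, 0.8]
grip_width: 0.451
grip_force: 0.0
```

Emit:
apply_moves:
  steps: "0.1 -1 0.5 0 0 0 0; 0.1 -1 0.5 0 0 0 0; 0.1 -1 0.5 0 0 0 0; 0.1 -1 0.5 0 0 0 0; 0.1 -1 0.5 0 0 0 0"

```text
clock: 58.68
ee_pos: [0.5016, -0.1805, 0.1628]
tool_rot: [-180.0, -0.0, 84.1]
force: [0.4, -0.5, 0.1]
grip_width: 0.452
grip_force: 0.0
```

```bash
python3 -c "
from h import *
go(.5347,-.185,.11,84.4)"
```

```text
t 58.67 pose [ 0.5016 -0.1805  0.1628] [-1.7996e+02 -1.0000e-02  8.4070e+01] F [ 0.4 -0.5  0.1] w 42.5 gf 0.0 j6 -18.0
  -> turn [-0.001 -0.    -0.007] shift [-0.05  1.34  2.11]
```

Emit:
apply_moves:
  steps: "0.1 0 0.7 0.5 0 0 -0.007; 0.1 -0.05 0.64 0.8 0 0 0; 0.1 0 0 0.8 0 0 0; 0.1 0 0 0 0 0 0"

```text
clock: 59.18
ee_pos: [0.5338, -0.1837, 0.1091]
tool_rot: [-179.8, -0.1, 84.5]
force: [-0.0, -0.5, -0.1]
grip_width: 0.45
grip_force: 0.0
```

```bash
python3 -c "
from h import *
go(.5347,-.185,.044,84.4)"
```

```text
t 59.17 pose [ 0.5338 -0.1837  0.1091] [-1.7981e+02 -6.0000e-02  8.4470e+01] F [-0.  -0.5 -0.1] w 42.3 gf 0.0 j6 -17.0
  -> turn [-0.004 -0.001  0.002] shift [-0.05  0.04  2.6 ]
```

Emit:
apply_moves:
  steps: "0.1 0 0.03 0.8 0 0 0; 0.1 0 0 0.8 0 0 0; 0.1 0 0 0.6 0 0 0; 0.1 0 0 0.35 0 0 0; 0.1 0 0 0 0 0 0"

```text
clock: 59.8
ee_pos: [0.5351, -0.1838, 0.0471]
tool_rot: [-180.0, -0.0, 84.7]
force: [0.2, -0.2, 0.4]
grip_width: 0.45
grip_force: 0.0
```

Emit:
apply_moves:
  steps: "1 0 0 0 0 0 0; 1 0 0 0 0 0 0; 1 0 0 0 0 0 0; 1 0 0 0 0 0 0; 1 0 0 0 0 0 0"

```text
clock: 60.42
ee_pos: [0.5355, -0.1839, 0.0475]
tool_rot: [179.9, 0.0, 84.7]
force: [3.6, -0.4, 1.1]
grip_width: 0.147
grip_force: 40.0
```

```bash
python3 -c "
from h import *
go(.5347,-.185,.044,84.4)"
```

```text
t 60.42 pose [ 0.5355 -0.1839  0.0475] [1.7994e+02 1.0000e-02 8.4680e+01] F [ 3.6 -0.4  1.1] w 13.8 gf 40.0 j6 -17.0
  -> turn [0.001 0.    0.006] shift [-0.05 -0.03  0.14]
```

Emit:
apply_moves:
  steps: "1 0 -0.3 0 0 0 0; 1 0 -0.5 0 0 0 0; 1 0 -0.5 0 0 0 0; 1 0 -0.3 0 0 0 0; 1 0 -0.2 0 0 0 0"

```text
clock: 61.05
ee_pos: [0.4907, -0.1796, 0.0475]
tool_rot: [179.9, 0.0, 84.7]
force: [9.6, 1.9, -1.4]
grip_width: 0.142
grip_force: 40.0
```

```bash
python3 - <<'E'
from h import *
go(.5355,-.1839,.0475,84.7)
a=robot.capture('top');b=robot.capture('side')
im=np.zeros((420,790,3),np.uint8)
im[:420,:390]=cv2.resize(a['pixels'][205:259,370:420],(390,420),interpolation=cv2.INTER_CUBIC); im[:420,400:790]=cv2.resize(b['pixels'][165:219,335:385],(390,420),interpolation=cv2.INTER_CUBIC)
cv2.imwrite('pics/c5.png',cv2.convertScaleAbs(im,alpha=1.5))
for p in(a,b):
    W=cloud(p);X,Y=W[...,0],W[...,1]
    for l in('mark','pointer','handle'):
        print(l,[(np.round(r['centre'],4),round(r['score'],2),w2p(p,r['centre']).round(1)) for r in robot.landmark_of(l,p)][:2])
    d=(p['pixels'].max(2)<85)&(X>.43)&(X<.54)&(Y<-.19)&(Y>-.26)&(W[...,2]<.05)
    for c in comps(d,2): print('  dark',c.sum(),np.argwhere(c).mean(0).round(1),W[c].mean(0).round(4))
E
```

```text
t 61.05 pose [ 0.4907 -0.1796  0.0475] [179.87   0.    84.67] F [ 9.6  1.9 -1.4] w 13.4 gf 40.0 j6 -19.0
  -> turn [ 0.003  0.    -0.001] shift [-0.01  1.8   0.  ]
mark [(array([ 0.5875, -0.4238,  0.0064]), 0.27, array([456.8, 204.7]))]
pointer [(array([0.63  , 0.064 , 0.0081]), 0.2, array([297.4, 193.3]))]
handle []
mark []
pointer [(array([ 0.4905, -0.2184,  0.0074]), 0.53, array([365. , 192.9]))]
handle [(array([ 0.4913, -0.181 ,  0.0434]), 0.69, array([363.3, 189.3]))]
  dark 7 [192.9 367.3] [ 0.4818 -0.2066  0.0161]
```

View pics/c5.png

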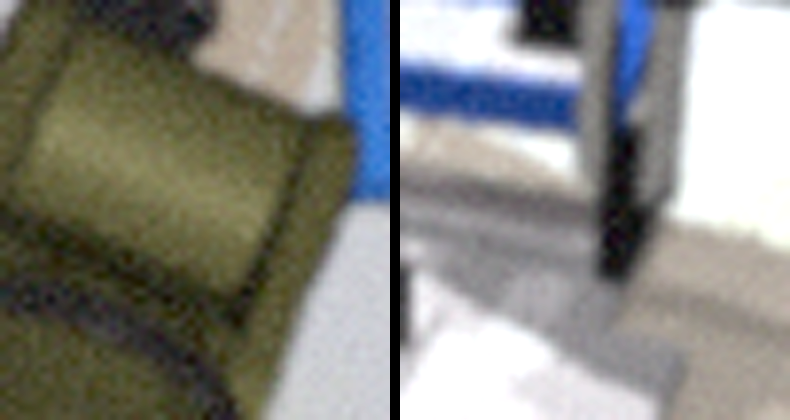

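The arm hides the pointer and clip from above in this view. The draw is 44.8 mm by TCP travel, and the 9.6 N spring force agrees. I'll refine the clip distance sub-pixel from the earlier unobstructed frames.

```bash
python3 - <<'E'
from h import *
u=np.array([np.cos(np.radians(-5.58)),np.sin(np.radians(-5.58))]); v=np.array([-u[1],u[0]]); h=np.array([.5347,-.1858])
cal={n:robot.capture(n) for n in('top','side')}
def back(p,uv,z):
    R=cv2.Rodrigues(np.array(p['rvec'],float))[0]; f,cx,cy=K(p); t=np.array(p['tvec']).ravel()
    c=-R.T@t; d=R.T@np.array([(uv[0]-cx)/f,(uv[1]-cy)/f,1]); return c+d*(z-c[2])/d[2]
for n in('top','side'):
    p=cal[n]; print(n,'cam',(-cv2.Rodrigues(np.array(p['rvec'],float))[0].T@np.array(p['tvec']).ravel()).round(3))
    im=cv2.imread(f'pics/{n}0.png').astype(np.float32).mean(2)
    # rectify into the press axes at height z: rows s (along +x press), cols t ; 0.5 mm grid
    for name,z,t0,t1,s0,s1 in(('handle top',.068,-.016,.014,-.02,.02),('pointer',.014,-.040,-.026,-.02,.02),('mark',.008,-.055,-.03,-.07,-.03),('mark',.02,-.055,-.03,-.07,-.03)):
        S=np.arange(s0,s1,.001);T=np.arange(t0,t1,.001)
        M=np.array([[w2p(p,[*(h+s*u+t*v),z]) for t in T] for s in S],np.float32)
        r=cv2.remap(im,M[...,0],M[...,1],cv2.INTER_CUBIC)
        prof=r.mean(1); b=np.percentile(r,75); wgt=np.clip(b-10-prof,0,None)
        rr=np.clip(b-15-r,0,None)
        print(' ',name,z,'bg',b.round(),'prof',prof[::2].round().astype(int).tolist(),'centroid s mm',(1000*(wgt@S)/wgt.sum()).round(1), 'dark2d s,t',(1000*(rr.sum(1)@S)/rr.sum()).round(1),(1000*(rr.sum(0)@T)/rr.sum()).round(1))
E
```

```text
top cam [ 0.35  -0.046  1.582]
  handle top 0.068 bg 118.0 prof [132, 129, 123, 109, 84, 52, 24, 16, 20, 21, 22, 26, 37, 56, 77, 95, 109, 116, 121, 124] centroid s mm -1.9 dark2d s,t -1.9 -1.1
  pointer 0.014 bg 128.0 prof [122, 123, 124, 123, 123, 124, 123, 121, 117, 111, 103, 99, 103, 110, 117, 123, 126, 126, 126, 128] centroid s mm 2.1 dark2d s,t 3.4 -28.6
  mark 0.008 bg 131.0 prof [133, 132, 132, 132, 132, 132, 131, 127, 118, 105, 89, 79, 82, 95, 110, 119, 125, 126, 127, 127, 127] centroid s mm -47.3 dark2d s,t -47.3 -46.4
  mark 0.02 bg 131.0 prof [133, 132, 132, 132, 132, 132, 129, 123, 111, 95, 81, 78, 88, 103, 115, 123, 126, 127, 128, 128, 128] centroid s mm -48.4 dark2d s,t -48.4 -46.4
side cam [0.31  1.062 0.83 ]
  handle top 0.068 bg 58.0 prof [80, 79, 74, 66, 56, 47, 37, 27, 27, 29, 29, 31, 40, 50, 59, 66, 69, 70, 68, 69] centroid s mm -2.4 dark2d s,t -2.4 1.8
  pointer 0.014 bg 157.0 prof [158, 158, 157, 161, 162, 160, 159, 155, 143, 123, 97, 68, 43, 23, 11, 13, 17, 17, 18, 25] centroid s mm 9.9 dark2d s,t 10.0 -32.7
  mark 0.008 bg 169.0 prof [170, 170, 171, 172, 171, 169, 168, 165, 153, 134, 108, 86, 83, 99, 124, 145, 157, 161, 160, 158, 156] centroid s mm -46.4 dark2d s,t -46.1 -42.9
  mark 0.02 bg 171.0 prof [171, 171, 171, 170, 170, 169, 162, 146, 120, 89, 64, 64, 89, 120, 144, 161, 169, 171, 171, 170, 169] centroid s mm -49.0 dark2d s,t -48.9 -43.3
```

The clip stands about 49.0 mm of draw from home. I'll pull the last 4.2 mm and hold for more than 3 s.

Emit:
apply_moves:
  steps: "1 0 -0.1 0 0 0 0; 1 0 -0.07 0 0 0 0; 1 0 0 0 0 0 0; 1 0 0 0 0 0 0"

```text
clock: 62.05
ee_pos: [0.4868, -0.1792, 0.0475]
tool_rot: [179.9, 0.0, 84.7]
force: [9.6, 1.5, -1.8]
grip_width: 0.147
grip_force: 40.0
```

```bash
python3 -c "
from h import *
go(.5355,-.1839,.0475,84.7)"
```

```text
t 62.05 pose [ 0.4868 -0.1792  0.0475] [1.7986e+02 1.0000e-02 8.4670e+01] F [ 9.6  1.5 -1.8] w 13.8 gf 40.0 j6 -19.0
  -> turn [ 0.003  0.    -0.001] shift [-0.01  1.96 -0.  ]
```

Emit:
apply_moves:
  steps: "1 0 0 0 0 0 0; 1 0 0 0 0 0 0; 1 0 0 0 0 0 0; 1 0 0 0 0 0 0; 1 0 0 0 0 0 0"

```text
clock: 62.68
ee_pos: [0.4868, -0.1792, 0.0475]
tool_rot: [179.9, 0.0, 84.7]
force: [9.7, 1.1, -2.2]
grip_width: 0.15
grip_force: 40.0
```

Emit:
apply_moves:
  steps: "1 0 0 0 0 0 0; 1 0 0 0 0 0 0; 1 0 0 0 0 0 0; 1 0 0 0 0 0 0; 1 0 0 0 0 0 0"

```text
clock: 63.3
ee_pos: [0.4868, -0.1792, 0.0475]
tool_rot: [179.9, 0.0, 84.7]
force: [10.6, 1.1, -2.0]
grip_width: 0.147
grip_force: 40.0
```

Emit:
apply_moves:
  steps: "1 0 0 0 0 0 0; 1 0 0 0 0 0 0; 1 0 0 0 0 0 0; 1 0 0 0 0 0 0; 1 0 0 0 0 0 0"

```text
clock: 63.92
ee_pos: [0.4868, -0.1792, 0.0475]
tool_rot: [179.9, 0.0, 84.7]
force: [9.4, 0.5, -2.3]
grip_width: 0.145
grip_force: 40.0
```

Emit:
apply_moves:
  steps: "1 0 0 0 0 0 0; 1 0 0 0 0 0 0; 1 0 0 0 0 0 0; 1 0 0 0 0 0 0; 1 0 0 0 0 0 0"

```text
clock: 64.55
ee_pos: [0.4868, -0.1792, 0.0475]
tool_rot: [179.9, 0.0, 84.7]
force: [9.5, 0.5, -3.0]
grip_width: 0.146
grip_force: 40.0
```

Emit:
apply_moves:
  steps: "1 0 0 0 0 0 0; 1 0 0 0 0 0 0; 1 0 0 0 0 0 0; 1 0 0 0 0 0 0; 1 0 0 0 0 0 0"

```text
clock: 65.18
ee_pos: [0.4868, -0.1792, 0.0475]
tool_rot: [179.9, 0.0, 84.7]
force: [9.7, 1.1, -1.8]
grip_width: 0.143
grip_force: 40.0
```

Emit:
apply_moves:
  steps: "1 0 0 0 0 0 0; 1 0 0 0 0 0 0; 1 0 0 0 0 0 0"

```text
clock: 65.55
ee_pos: [0.4868, -0.1792, 0.0475]
tool_rot: [179.9, 0.0, 84.7]
force: [9.5, 2.0, -1.3]
grip_width: 0.145
grip_force: 40.0
```

```bash
python3 - <<'E'
from h import *
go(.5355,-.1839,.0475,84.7)
p=robot.capture('side')
print([f[1:] for f in fins(p) if .45<f[1][0]<.6 and -.22<f[1][1]<-.12])
E
```

```text
t 65.55 pose [ 0.4868 -0.1792  0.0475] [1.7986e+02 1.0000e-02 8.4680e+01] F [ 9.5  2.  -1.3] w 13.7 gf 40.0 j6 -19.0
  -> turn [ 0.003  0.    -0.001] shift [-0.01  1.96  0.  ]
[(array([ 0.489 , -0.1718,  0.0691]), 0.0715, array([ 489. , -172.7]), array([15.5, 37.3]), 17.5)]
```

Held 3.5 s. I'll guide it back, open so the spring takes it fully home, and lift clear to look.

Emit:
apply_moves:
  steps: "1 0 0.4 0 0 0 0; 1 0 0.5 0 0 0 0; 1 0 0.5 0 0 0 0; 1 0 0.4 0 0 0 0; 1 0 0.12 0 0 0 0"

```text
clock: 66.22
ee_pos: [0.5344, -0.1838, 0.0475]
tool_rot: [180.0, 0.0, 84.7]
force: [3.4, 0.1, 4.8]
grip_width: 0.147
grip_force: 40.0
```

Emit:
apply_moves:
  steps: "0.1 0 0 0 0 0 0; 0.1 0 0 0 0 0 0; 0.1 0 0 0 0 0 0; 0.1 0 0 0 0 0 0; 0.1 0 0 -0.5 0 0 0"

```text
clock: 66.85
ee_pos: [0.5333, -0.1835, 0.0594]
tool_rot: [-179.9, -0.0, 84.7]
force: [0.2, 0.3, 0.6]
grip_width: 0.448
grip_force: 0.0
```

Emit:
apply_moves:
  steps: "0.1 0 0 -1 0 0 0; 0.1 0 0 -1 0 0 0; 0.1 0.5 0 -1 0 0 0; 0.1 1 -1 -0.6 0 0 0; 0.1 1 -1 0 0 0 0"

```text
clock: 67.47
ee_pos: [0.4897, -0.1163, 0.1516]
tool_rot: [179.8, 0.0, 84.7]
force: [-0.0, 0.6, 0.1]
grip_width: 0.453
grip_force: 0.0
```

Emit:
apply_moves:
  steps: "0.1 1 -1 0 0 0 0; 0.1 1 -1 0 0 0 0; 0.1 1 -1 0 0 0 0; 0.1 1 -1 0 0 0 0; 0.1 0 0 0 0 0 0"

```text
clock: 68.1
ee_pos: [0.3989, -0.007, 0.1507]
tool_rot: [179.9, -0.0, 84.8]
force: [0.6, -0.6, -0.5]
grip_width: 0.451
grip_force: 0.0
```

```bash
python3 - <<'E'
from h import *
go(.5355,-.1839,.11,84.7)
u=np.array([np.cos(np.radians(-5.58)),np.sin(np.radians(-5.58))]); v=np.array([-u[1],u[0]]); h=np.array([.5347,-.1858])
for n in('top','side'):
    P=[robot.capture(n) for _ in range(8)]; p=P[-1]
    im=np.mean([q['pixels'].astype(np.float32) for q in P],0)
    Z=np.stack([q['z_map'] for q in P]); p=dict(p); p['z_map']=np.median(Z,0); p['pixels']=im.astype(np.uint8)
    W=cloud(p); g=im.mean(2); s=(W[...,:2]-h)@u; t=(W[...,:2]-h)@v
    for nm,m in(('handle',(g<60)&(abs(s)<.02)&(abs(t)<.03)),('pointer',(g<112)&(abs(s)<.015)&(t<-.026)&(t>-.045)),('mark',(g<100)&(s<-.035)&(s>-.065)&(t<-.02)&(t>-.06))):
        print(n,nm,m.sum(),'s',(s[m].mean()*1e3).round(1),(s[m].min()*1e3).round(1),(s[m].max()*1e3).round(1),'t',(t[m].mean()*1e3).round(1),'z',np.percentile(W[...,2][m]*1e3,[10,50,90]).round(1))
    S=np.arange(-.065,.02,.0005)
    for z,t0,t1 in((.012,-.038,-.027),(.02,-.038,-.027),(.03,-.038,-.027),(.012,-.052,-.040),(.02,-.052,-.040)):
        T=np.arange(t0,t1,.001); M=np.array([[w2p(p,[*(h+a*u+b*v),z]) for b in T] for a in S],np.float32)
        r=cv2.remap(g,M[...,0],M[...,1],cv2.INTER_CUBIC).mean(1)
        from scipy.signal import find_peaks
        k,_=find_peaks(-r,prominence=6); print('   z',z,'t',t0,'minima s',[(round(S[i]*1e3,1),int(r[i])) for i in k])
    y=slice(205,255) if n=='top' else slice(165,215); x=slice(365,415) if n=='top' else slice(335,385)
    cv2.imwrite(f'pics/m{n}.png',cv2.convertScaleAbs(cv2.resize(im[y,x],(400,400),interpolation=cv2.INTER_CUBIC),alpha=1.4))
cv2.imwrite('pics/m.png',np.hstack([cv2.imread('pics/mtop.png'),cv2.imread('pics/mside.png')]))
E
```

```text
t 68.1 pose [ 0.3989 -0.007   0.1507] [179.92  -0.    84.79] F [ 0.6 -0.6 -0.5] w 42.4 gf 0.0 j6 -1.0
  -> turn [ 0.002 -0.     0.002] shift [-6.54  6.09  1.63]
top handle 68 s -1.5 -5.7 5.9 t -0.1 z [47.1 70.2 71.9]
top pointer 9 s 1.8 -1.7 6.9 t -31.0 z [13.9 17.6 19.4]
top mark 26 s -48.3 -52.5 -43.4 t -44.3 z [ 2.3 19.3 26.6]
   z 0.012 t -0.038 minima s [(np.float64(-47.5), 89), (np.float64(2.0), 101)]
   z 0.02 t -0.038 minima s [(np.float64(-48.5), 89), (np.float64(1.0), 102)]
   z 0.03 t -0.038 minima s [(np.float64(-49.5), 90), (np.float64(-0.5), 104)]
   z 0.012 t -0.052 minima s [(np.float64(-48.0), 74), (np.float64(1.0), 123)]
   z 0.02 t -0.052 minima s [(np.float64(-49.0), 71), (np.float64(0.0), 124)]
side handle 104 s -1.7 -6.8 12.2 t 12.2 z [25.  50.2 65.5]<stdin>:10: RuntimeWarning: Mean of empty slice.
  ret = ret.dtype.type(ret / rcount)
Traceback (most recent call last):
ValueError: zero-size array to reduction operation minimum which has no identity
```

The pointer is back home, and the averaged frames put the clip 49.0–49.5 mm from it, so the first stroke's 49.0 mm holds. Second stroke.

Emit:
apply_moves:
  steps: "0.1 -1 0.93 0 0 0 0; 0.1 -1 0.93 0 0 0 0; 0.1 -1 0.93 0 0 0 0; 0.1 -1 0.93 0 0 0 0; 0.1 -1 0.93 0 0 0 0"

```text
clock: 69.53
ee_pos: [0.5044, -0.1442, 0.1496]
tool_rot: [-180.0, -0.0, 84.7]
force: [0.3, 0.6, 1.1]
grip_width: 0.453
grip_force: 0.0
```

Emit:
apply_moves:
  steps: "0.1 -1 0.93 0.5 0 0 0; 0.1 -0.54 0.51 0.7 0 0 0; 0.1 0 0 0.4 0 0 0; 0.1 0 0 0 0 0 0"

```text
clock: 70.03
ee_pos: [0.5354, -0.1842, 0.1091]
tool_rot: [-179.9, -0.0, 84.7]
force: [0.6, -0.3, 0.5]
grip_width: 0.45
grip_force: 0.0
```

```bash
python3 -c "
from h import *
go(.5355,-.1839,.046,84.6)"
```

```text
t 70.03 pose [ 0.5354 -0.1842  0.1091] [-1.7992e+02 -3.0000e-02  8.4700e+01] F [ 0.6 -0.3  0.5] w 42.3 gf 0.0 j6 -17.0
  -> turn [-0.002 -0.001  0.002] shift [0.01 0.   2.53]
```

Emit:
apply_moves:
  steps: "0.1 0 0 0.8 0 0 0; 0.1 0 0 0.8 0 0 0; 0.1 0 0 0.6 0 0 0; 0.1 0 0 0.3 0 0 0; 0.1 0 0 0 0 0 0"

```text
clock: 70.65
ee_pos: [0.536, -0.1848, 0.0473]
tool_rot: [-180.0, -0.0, 84.7]
force: [-0.0, -0.9, -0.0]
grip_width: 0.448
grip_force: 0.0
```

Emit:
apply_moves:
  steps: "1 0 0 0 0 0 0; 1 0 0 0 0 0 0; 1 0 0 0 0 0 0; 1 0 0 0 0 0 0; 1 0 0 0 0 0 0"

```text
clock: 71.28
ee_pos: [0.5359, -0.185, 0.0474]
tool_rot: [-180.0, 0.0, 84.7]
force: [-3.9, -0.3, 4.6]
grip_width: 0.141
grip_force: 40.0
```

```bash
python3 -c "
from h import *
go(.5355,-.1839,.0475,84.6)"
```

```text
t 71.28 pose [ 0.5359 -0.185   0.0474] [-179.99    0.     84.67] F [-3.9 -0.3  4.6] w 13.3 gf 40.0 j6 -17.0
  -> turn [-0.     0.     0.002] shift [ 0.04 -0.02 -0.  ]
```

Emit:
apply_moves:
  steps: "1 0 -0.3 0 0 0 0; 1 0 -0.5 0 0 0 0; 1 0 -0.5 0 0 0 0; 1 0 -0.4 0 0 0 0; 1 0 -0.27 0 0 0 0"

```text
clock: 71.9
ee_pos: [0.4875, -0.1803, 0.0475]
tool_rot: [179.8, 0.0, 84.7]
force: [10.6, 0.3, -3.5]
grip_width: 0.151
grip_force: 40.0
```

Emit:
apply_moves:
  steps: "1 0 0 0 0 0 0; 1 0 0 0 0 0 0"

```text
clock: 72.15
ee_pos: [0.4878, -0.1803, 0.0475]
tool_rot: [179.8, 0.0, 84.7]
force: [10.2, 1.4, -3.1]
grip_width: 0.146
grip_force: 40.0
```

```bash
python3 -c "
from h import *
go(.4868,-.1792,.0475,84.6)"
```

```text
t 72.15 pose [ 0.4878 -0.1803  0.0475] [1.7982e+02 1.0000e-02 8.4680e+01] F [10.2  1.4 -3.1] w 13.7 gf 40.0 j6 -19.0
  -> turn [0.004 0.    0.002] shift [ 0.04 -0.04 -0.  ]
```

Drawing 1 mm further matches the first stroke's pointer position. Then hold.

Emit:
apply_moves:
  steps: "1 0 -0.04 0 0 0 0; 1 0 0 0 0 0 0; 1 0 0 0 0 0 0; 1 0 0 0 0 0 0; 1 0 0 0 0 0 0"

```text
clock: 72.78
ee_pos: [0.4869, -0.1803, 0.0475]
tool_rot: [179.8, 0.0, 84.7]
force: [8.9, 0.9, -2.2]
grip_width: 0.143
grip_force: 40.0
```

Emit:
apply_moves:
  steps: "1 0 0 0 0 0 0; 1 0 0 0 0 0 0; 1 0 0 0 0 0 0; 1 0 0 0 0 0 0; 1 0 0 0 0 0 0"

```text
clock: 73.4
ee_pos: [0.4869, -0.1802, 0.0474]
tool_rot: [179.8, 0.0, 84.7]
force: [9.7, 0.3, -2.0]
grip_width: 0.147
grip_force: 40.0
```

Emit:
apply_moves:
  steps: "1 0 0 0 0 0 0; 1 0 0 0 0 0 0; 1 0 0 0 0 0 0; 1 0 0 0 0 0 0; 1 0 0 0 0 0 0"

```text
clock: 74.03
ee_pos: [0.4869, -0.1802, 0.0474]
tool_rot: [179.8, 0.0, 84.7]
force: [9.0, 0.5, -2.5]
grip_width: 0.147
grip_force: 40.0
```

Emit:
apply_moves:
  steps: "1 0 0 0 0 0 0; 1 0 0 0 0 0 0; 1 0 0 0 0 0 0; 1 0 0 0 0 0 0; 1 0 0 0 0 0 0"

```text
clock: 74.65
ee_pos: [0.4869, -0.1802, 0.0474]
tool_rot: [179.8, 0.0, 84.7]
force: [9.2, 0.8, -3.3]
grip_width: 0.146
grip_force: 40.0
```

Emit:
apply_moves:
  steps: "1 0 0 0 0 0 0; 1 0 0 0 0 0 0; 1 0 0 0 0 0 0; 1 0 0 0 0 0 0; 1 0 0 0 0 0 0"

```text
clock: 75.28
ee_pos: [0.4869, -0.1802, 0.0475]
tool_rot: [179.8, 0.0, 84.7]
force: [10.1, 0.6, -2.1]
grip_width: 0.144
grip_force: 40.0
```

Emit:
apply_moves:
  steps: "1 0 0 0 0 0 0; 1 0 0 0 0 0 0; 1 0 0 0 0 0 0; 1 0 0 0 0 0 0; 1 0 0 0 0 0 0"

```text
clock: 75.9
ee_pos: [0.4869, -0.1802, 0.0474]
tool_rot: [179.8, 0.0, 84.7]
force: [9.8, 0.6, -2.4]
grip_width: 0.145
grip_force: 40.0
```

```bash
python3 -c "
from h import *
go(.5355,-.1839,.0475,84.6)
p=robot.capture('side')
print([f[1:] for f in fins(p) if .45<f[1][0]<.6 and -.22<f[1][1]<-.12])"
```

```text
t 75.9 pose [ 0.4869 -0.1802  0.0474] [1.7981e+02 1.0000e-02 8.4680e+01] F [ 9.8  0.6 -2.4] w 13.6 gf 40.0 j6 -19.0
  -> turn [0.004 0.    0.002] shift [ 0.04  1.95 -0.  ]
[(array([ 0.4889, -0.173 ,  0.0691]), 0.0734, array([ 489.2, -176.2]), array([16.1, 38. ]), 16.1)]
```

Emit:
apply_moves:
  steps: "1 0 0.4 0 0 0 0; 1 0 0.5 0 0 0 0; 1 0 0.5 0 0 0 0; 1 0 0.4 0 0 0 0; 1 0 0.12 0 0 0 0"

```text
clock: 76.58
ee_pos: [0.5343, -0.1848, 0.0474]
tool_rot: [179.9, 0.0, 84.7]
force: [3.6, -0.1, 4.5]
grip_width: 0.145
grip_force: 40.0
```

Emit:
apply_moves:
  steps: "0.1 0 0 0 0 0 0; 0.1 0 0 0 0 0 0; 0.1 0 0 0 0 0 0; 0.1 0 0 0 0 0 0; 0.1 0 0 -0.5 0 0 0"

```text
clock: 77.2
ee_pos: [0.5332, -0.1845, 0.0594]
tool_rot: [-179.9, -0.0, 84.7]
force: [0.4, 0.2, 0.1]
grip_width: 0.452
grip_force: 0.0
```

Emit:
apply_moves:
  steps: "0.1 0 0 -1 0 0 0; 0.1 0 0 -1 0 0 0; 0.1 0.5 0 -1 0 0 0; 0.1 1 -1 -0.6 0 0 0; 0.1 1 -1 0 0 0 0"

```text
clock: 77.82
ee_pos: [0.4897, -0.1174, 0.1516]
tool_rot: [179.8, 0.0, 84.7]
force: [0.3, 0.4, 0.2]
grip_width: 0.449
grip_force: 0.0
```

Emit:
apply_moves:
  steps: "0.1 1 -1 0 0 0 0; 0.1 1 -1 0 0 0 0; 0.1 1 -1 0 0 0 0; 0.1 1 -1 0 0 0 0; 0.1 0 0 0 0 0 0"

```text
clock: 78.45
ee_pos: [0.3988, -0.008, 0.1507]
tool_rot: [179.9, -0.0, 84.8]
force: [0.3, 0.8, -0.1]
grip_width: 0.451
grip_force: 0.0
```

```bash
python3 - <<'E'
from h import *
p=robot.capture('top'); print([f[1:4] for f in fins(p) if .4<f[1][0]<.6 and abs(f[1][1])<.5])
cv2.imwrite('pics/end.png',cv2.convertScaleAbs(cv2.resize(p['pixels'][90:310,170:480],None,fx=2.5,fy=2.5,interpolation=cv2.INTER_CUBIC),alpha=1.3))
E
```

```text
[(array([0.5855, 0.0608, 0.0544]), 0.0578, array([586.3,  60.6])), (array([ 0.577 , -0.0179,  0.0545]), 0.0588, array([578. , -17.3])), (array([ 0.5693, -0.0962,  0.0548]), 0.0583, array([570.3, -96.5])), (array([ 0.5494, -0.3413,  0.0487]), 0.0533, array([ 549.1, -341.2])), (array([ 0.5492, -0.4261,  0.0498]), 0.0535, array([ 548.7, -427.1])), (array([ 0.5346, -0.186 ,  0.0697]), 0.0733, array([ 535. , -186.8]))]
```

View pics/end.png

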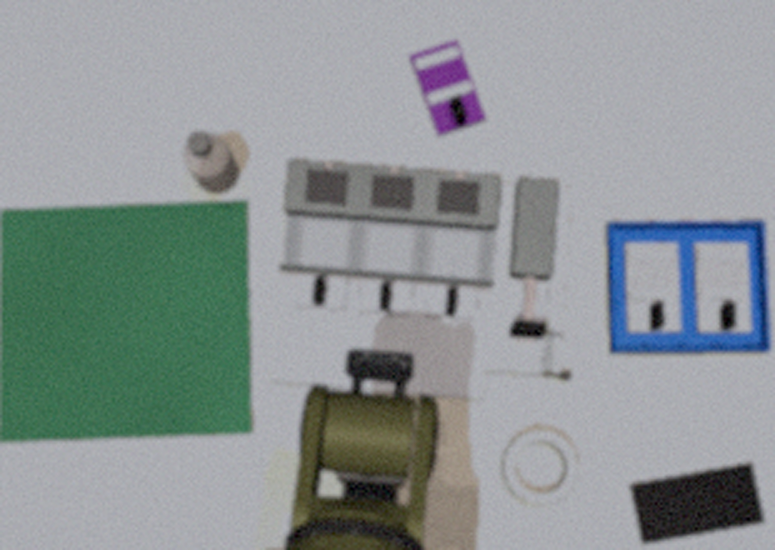

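The final view shows three carriers home, with fins at (318,290), (385,296) and (451,300), and two finished carriers in the tray at (655,290) and (725,290). The handle is home at (528,328), the mat is empty and the bystanders have not moved.

```bash
python3 -c "
from cell import robot
print(robot.job_done())"
```

```text
the job is handed in; nothing more can be done
None
```

The changeover is done and handed in at about 78 s: both finished carriers are flat, fin up, in the tray, all three new carriers are home in their slots, and the gauge was drawn about 49 mm to the clip (measured beforehand, since the arm hid the pointer), held over three seconds and run home, twice.

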